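Load the vacuum press and open its seized valve

TASK

Load the mosaic press: lay every loose teal and orange tile flat in a cell of its own colour in the mould, one to a cell, then lower the lid gently until it is fully shut on the rim. With the lid shut, break the seized red T-handle of the vacuum valve loose with a short firm anticlockwise twist and turn it all the way open to its stop. Leave the grey tile, glue, cup, brush and spatula where they are.

Things in the scene. Friction and masses are not known exactly. Their poses are not given: they have to be found in the camera images.
- teal1: dark teal cast-glass mosaic tile, a square block 40 x 40 x 16 mm, about 60 g, lying flat; origin at the centre of its underside, z up. May be absent.
- teal2: dark teal cast-glass mosaic tile, a square block 40 x 40 x 16 mm, about 60 g, lying flat; origin at the centre of its underside, z up. May be absent.
- teal3: dark teal cast-glass mosaic tile, a square block 40 x 40 x 16 mm, about 60 g, lying flat; origin at the centre of its underside, z up. May be absent.
- orange1: bright orange cast-glass mosaic tile, a square block 40 x 40 x 16 mm, about 60 g, lying flat; origin at the centre of its underside, z up. May be absent.
- orange2: bright orange cast-glass mosaic tile, a square block 40 x 40 x 16 mm, about 60 g, lying flat; origin at the centre of its underside, z up. May be absent.
- orange3: bright orange cast-glass mosaic tile, a square block 40 x 40 x 16 mm, about 60 g, lying flat; origin at the centre of its underside, z up. May be absent.
- grey1: grey-green glass tile, 40 x 40 x 16 mm, lying among the others; it belongs to another panel and has no place in the press. Origin at the centre of its underside.
- press: bench vacuum mounting press, a grey box 234 (x) x 240 (y) x 56 mm, fixed. Origin at the centre of its underside on the bench. Its flat bed lies 30 mm above the bench, inside a rim 10 mm wide whose top is 56 mm above the bench. The lid is hinged along the rim at its +y side. The two cream mould strips lie on the bed side by side, their length along the press's y, at about x = -47 mm and +47 mm and centred about 19 mm to the -y side of the middle; which is where varies.
- strip_teal: cream plastic mould strip 56 (x) x 178 (y) x 9 mm with three open square cells in a row along its y, a teal paper chit on the floor of each: the cells for teal tiles. Fixed on the bed, origin at the centre of its underside (30 mm above the bench). Cells are 46 x 46 mm inside, centred at y = -56, 0 and +56 mm on the strip; their floors are 4 mm and their walls 9 mm above the strip's underside.
- strip_orange: cream plastic mould strip 56 (x) x 178 (y) x 9 mm with three open square cells in a row along its y, a orange paper chit on the floor of each: the cells for orange tiles. Fixed on the bed, origin at the centre of its underside (30 mm above the bench). Cells are 46 x 46 mm inside, centred at y = -56, 0 and +56 mm on the strip; their floors are 4 mm and their walls 9 mm above the strip's underside.
- lid (a joint): angle of the press lid (rad): 0 = shut on the rim, grows as it opens, 2.25 = stop; it starts open, leaning back past upright. The friction hinge holds it at any angle; moving it takes 1 to 6 N at the handle. The lid is an aluminium frame with a clear pane, 234 x 240 x 10 mm.
- lid_handle (a point): middle of the lid's black D-handle bar: a round bar 12 mm thick, 110 mm long, parallel to the hinge line (the press's x), 34 mm beyond the lid's free edge in the plane of the lid, joined to it by a 12 mm rod at either end; the bar moves on a circle of 274 mm radius about the hinge line; with the lid shut its axis lies on the press's -y side, 274 mm from the hinge line and 6 mm higher, 62 mm above the bench
- lid_hinge (a point): middle of the lid's hinge line, on the press's +y rim, 56 mm above the bench; the line runs along the press's x (axes as the press's). The lid shuts by swinging its free edge over towards the press's -y.
- valve: vacuum valve fixed to the bench on the press's -y side: steel flange, grey housing 50 x 78 mm with its top 35 mm above the bench (it reaches 57 mm from the axis towards -y), brass bonnet 38 mm across rising to 40 mm on the axis, a 16 mm pipe into the press at 21 mm height, and a round gauge 42 mm across, 50 mm high, centred 62 mm from the axis in +x. Origin under the handle's axis, on the bench; axes roughly the press's.
- tee_grip (a point): centre of the red T-handle's bar on top of the valve, on the vertical axis it turns about, 64 mm above the bench. The bar is 64 mm long (this point's x), 14 mm wide (its y) and 20 mm tall (10 mm above and below this point), on a 24 mm hub. The point turns with the handle.
- tee (a joint): angle of the T-handle (rad): 0 = closed, where it is seized; grows anticlockwise seen from above as the valve opens; 3.6 = fully open, at the stop. Seized, it takes 0.2 to 0.45 N m to crack, most of it within the first 0.2 rad; past about 0.35 rad it is loose, turns freely (0.03 N m) and stays where it is left.
- glue: white glue bottle, 60 mm across, 130 mm tall, standing; bystander
- cup: blue cup, 72 mm across, 85 mm tall, standing; bystander
- brush: glue brush lying on the bench; bystander
- scraper: spatula lying on the bench; bystander
Things that resemble listed ones, but are neither listed nor needed, are in the scene too. Leave any blue or pink look-alike of the orange1 alone. Leave any yellow look-alike of the orange3 alone.

How it is judged:
By the outcome, as a careful person would: the job done as asked, in the order asked, and still so for the second after the job is handed in, with the robot touching nothing.
Of teal1, teal2, teal3, orange1, orange2, orange3 only 3 to 5 are there at a start; the rules pass over those that are not, and their reading is None.
At some moment in a run one of teal1, teal2, teal3, orange1, orange2, orange3 may be knocked a few centimetres aside while the robot is not near it.
Once in a run the grip may slacken for a moment while it holds something.
It also fails if it takes over 210 s, if anything falls off the work surface, if the arm or the gripper's body presses on something with over 40 N, if the wrist force passes 120 N, or if a joint passes its speed limit or range.

ROBOT

A 7-joint arm with a two-finger parallel gripper is mounted at the origin on the work surface. World frame = base frame: x ahead of the robot, y to its left, z up, the work surface at z = 0. Lengths are in mm, angles in rad, forces in N, time in s.
With the tool pointing down it reaches from about 400 to 875 mm from the base axis. Payload 4.4 kg.
Tool frame: the origin (TCP) lies on the centre line of the jaws, within the pads' length; the fingertips stand robot.finger_overhang ahead of it and the grasp point (between the pads) lies 11 mm behind it (robot.finger_overhang is the distance from the TCP to the fingertips, in mm); z points along the fingers, y is the line along which they close (so a half turn about z gives the same grasp; the last joint's range is limited). The gripper opens to 85 mm and grips with 20 to 120 N. Pads are 22 mm wide; open, the fingers measure 114 mm over their backs; the gripper's body (76 mm by 85 mm) begins 54 mm behind the grasp point. The pads swing forward as they close: fully open they stand 13 mm farther back than shut.
Start: joints at [1.192, 0.628, 0.038, 1.517, -0.027, 0.996, -0.02], TCP at [200.048, -618.465, 239.313] pointing down, gripper open.
Joint ranges: [-3.06, 3.06], [-0.37, 2.12], [-1.25, 1.32], [0.18, 2.47], [-1.1, 4.24], [0.23, 1.98], [-2.94, 2.94]. Speed limits (rad/s): [2.57, 2.57, 3.14, 3.14, 3.14, 3.14, 3.14].

INTERFACE

Orientations are given as a unit quaternion [x, y, z, w].
In Python, from bench import robot gives the robot as it stands.
- The arm moves only by the tool carry_out, never from a script. Its argument "moves" is a list of rows, each a list of 3 entries, a list of its own where there are three numbers: the opening, from -1 (shut) to 1 (fully open), then the shift along the tool's x, y, z scaled (see below), then the turn, a rotation vector about the tool's x, y, z scaled (see below). In form: [[fingers, [dx, dy, dz], [rx, ry, rz]], ...]. A call has 1 to 8 rows; each row shifts and turns the commanded pose from where the row before left it, along the tool's axes as they then stand; what a row does not reach is not made up. The controller multiplies each number of a shift by 30 cm and each number of a turn by 0.5 rad. A row lasts 1/8 s, in which the tool goes at most 62.5 mm and 10.7 degrees, less where a joint would pass 70% of its speed; a pose out of reach is approached as far as the arm can. A call with a number of a shift or a turn outside -1 to 1 is refused whole. A call with a gripper value outside its range is refused whole. The fingers move at their own pace and stop on an object; "newtons" is the grip in N (left out, the last holds). Time passes only in rows, so rows that do not move let the fingers close. It gives the time, the measured TCP pose, the force, the opening and the grip force at its end, in the units of the state.
- robot.read_state(): the state, without advancing time (a new reading comes with each control period).
- robot.grab_frame(name): name is "scene" or "top"; returns a dict with "color" (420x560x3 uint8, blue, green, red), "vfov" (degrees; the focal length in pixels is half the picture's height over the tangent of half this angle, whatever the lens; pixels are square), "cx", "cy" (the principal point, pixels), "rvec" (rotation vector, rad) and "tvec" (3), from world to camera coordinates, as OpenCV has them. Camera axes: x right, y down, z forward; pixel columns grow to the right and rows downward; lengths in mm; the calibration is good to about 2 mm. A picture is of the moment at which its call begins. There is no depth.
- robot.hand_in(): hands the job in; it is judged then, once.
Trained networks look in the newest picture that a camera, given by its name, has taken for a name from the list of things; names that differ only in an ending like _2 or _b are one class to them, and where a whole thing is asked for, a point or a joint stands for the part that bears it (a point fixed in the world has none). Each returns a list of dicts, best first, with "p" (0 to 1); they miss things now and then, are a little off and sometimes report something else, mostly with a low value. They report only what shows in the picture. A call takes as long as a camera call. They do not tell look-alikes from the thing itself.
- robot.look_for(camera, label): "position" ([x, y, z] in mm, in world coordinates, good to about 4 mm: the middle of the surface that is visible of it).
- robot.pinpoint(camera, label): "position" ([x, y, z] in mm, in world coordinates, good to about 4 mm: a listed point, or the origin of a listed thing).
The state is a dict: "time": time; "joints": joint angles; "dq": joint speeds; "tau": joint torques, N m; "tcp_pos": TCP position; "orientation": TCP orientation; "contact_force": force on the tool from outside, world axes, zero at the start; "torque": the same for the moment, N m; "finger_gap": finger opening in mm; "grasp_force": force on a finger pad.
Only numpy, scipy, OpenCV 4.12 (cv2) and the standard library are available. Lean on these libraries where they do the work, as an engineer would, in place of code of your own. Each camera call takes 0.05 s, during which the arm holds its last target. There are 200 camera calls.

## Working session

There is one attempt and no reset: what is moved stays moved. The work goes in short steps, Python scripts to look and compute and a tool call to move; the robot and the scene stay as the last step left them, time stands still between calls to the robot, and variables do not carry over. Pictures are saved under pics/ and viewed, at most 14 in all, crops included, and the job is handed in when it is done.

Besides the shell and the picture viewer there is one more tool, called as name(argument=value, ...) on one line, values as JSON. carry_out: Moves the arm, as the interface text tells. Its arguments: {"type":"object","properties":{"moves":{"type":"array"},"newtons":{"type":"number"}},"required":["moves"]}

```bash
ls; mkdir -p pics; python3 - <<'E'
from bench import robot
import cv2
s=robot.read_state(); print(s['time'],s['tcp_pos'],s['orientation'],s['finger_gap'],robot.finger_overhang)
for n in ('top','scene'):
    f=robot.grab_frame(n); cv2.imwrite(f'pics/{n}0.png',f['color']); print(n,f['vfov'],f['cx'],f['cy'],f['rvec'],f['tvec'])
    for l in ['teal1','orange1','grey1','press','strip_teal','strip_orange','lid_handle','lid_hinge','valve','tee_grip','glue','cup','brush','scraper']:
        print(l,[( [round(float(v)) for v in d['position']],round(d['p'],2)) for d in robot.pinpoint(n,l)][:7])
E
```

```text
pics
0.0 [ 199.86464142 -617.8675341   238.38614764] [ 9.87792375e-01  1.55773324e-01 -1.55471722e-04 -9.33682671e-04] 85.22012141690477 8.0
top 49.55700054053738 287.0947191185687 209.04068882037774 [ 2.1560216  -2.15148666  0.13784505] [ -71.07978715  536.77338305 1030.92298334]
teal1 [([428, -216, 2], 0.58), ([431, -111, 0], 0.52), ([541, -346, -1], 0.46)]
orange1 [([416, -420, 2], 0.91), ([735, -213, -3], 0.86), ([428, -310, 1], 0.79), ([537, -346, -1], 0.6), ([636, -219, 1], 0.6), ([533, -228, 3], 0.54), ([752, 40, 4], 0.37)]
grey1 [([532, -435, -3], 0.65)]
press [([551, 165, -1], 0.94)]
strip_teal [([504, 153, 36], 0.91)]
strip_orange [([596, 146, 31], 0.92), ([426, -310, 0], 0.25)]
lid_handle [([574, 446, 286], 0.93), ([537, -438, 3], 0.34)]
lid_hinge [([557, 291, 55], 0.74)]
valve [([617, -65, -8], 0.58), ([560, 289, 56], 0.46), ([290, -344, 0], 0.26)]
tee_grip [([620, -61, 67], 0.77)]
glue [([758, 187, 0], 0.94)]
cup [([752, 39, 4], 0.91), ([540, -346, 1], 0.65)]
brush [([287, -342, -3], 0.72)]
scraper [([692, -416, 1], 0.97)]
scene 53.69660008441953 280.77528105981037 212.53605536924286 [ 0.94883296  2.62401608 -0.84509428] [ 423.80867311 -178.23111068 1197.91034187]
teal1 [([430, -110, 4], 0.73), ([427, -219, -1], 0.5)]
orange1 [([640, -217, 0], 0.85), ([428, -315, 4], 0.78), ([697, -417, 2], 0.73), ([735, -211, 0], 0.71), ([540, -232, -6], 0.69), ([413, -422, 2], 0.65), ([536, -345, 0], 0.54)]
grey1 [([542, -442, -2], 0.57)]
press [([551, 173, 4], 0.75), ([619, -65, 3], 0.54), ([540, -229, -5], 0.44)]
strip_teal [([503, 155, 30], 0.77)]
strip_orange [([594, 148, 29], 0.67)]
lid_handle [([570, 447, 284], 0.65)]
lid_hinge [([555, 287, 58], 0.57)]
valve [([541, -439, -2], 0.58), ([619, -62, -1], 0.56), ([551, 170, 3], 0.47)]
tee_grip [([621, -63, 65], 0.62)]
glue [([756, 190, 2], 0.58)]
cup [([761, 39, 0], 0.96)]
brush [([285, -343, 1], 0.55)]
scraper [([697, -419, 2], 0.88)]
```

View pics/top0.png

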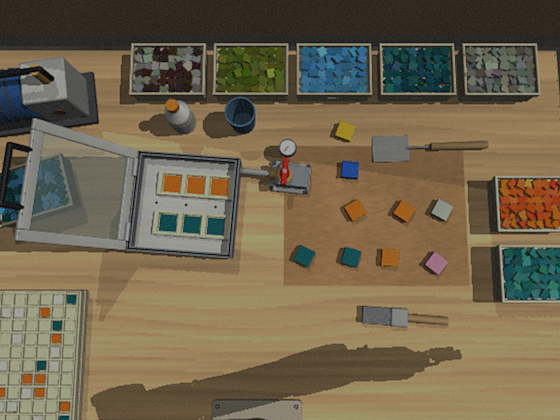

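View pics/scene0.png

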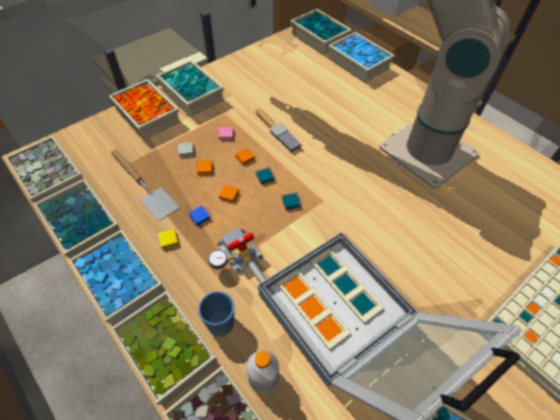

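Top view: teal tiles at (304,256) and (351,257). Orange tiles at (355,210), (403,211) and (389,257). Look-alikes to leave: grey (441,210), pink (436,263), blue (349,170), yellow (345,131), plus the chits in the press and the bins. The lid leans back to the left. The red T-handle is at (286,172).

```bash
cat > h.py <<'E'
from bench import robot
import cv2, numpy as np
from scipy.optimize import minimize
def cam(f):
    fl=210/np.tan(np.radians(f['vfov'])/2)
    return np.array([[fl,0,f['cx']],[0,fl,f['cy']],[0,0,1.]]),np.array(f['rvec'],float),np.array(f['tvec'],float)
def proj(f,P):
    K,r,t=cam(f); return cv2.projectPoints(np.array(P,float).reshape(-1,1,3),r,t,K,None)[0][:,0]
def unproj(f,uv,z):
    K,r,t=cam(f); R=cv2.Rodrigues(r)[0]; c=-R.T@t
    d=R.T@np.linalg.inv(K)@np.array([*uv,1.]); return c+d*(z-c[2])/d[2]
def mask(f,col):
    hsv=cv2.cvtColor(f['color'],cv2.COLOR_BGR2HSV)
    lo,hi={'teal':((82,110,25),(98,255,190)),'orange':((7,150,90),(17,255,255)),'red':((0,150,60),(5,255,255)),'red2':((174,150,60),(180,255,255))}[col]
    return cv2.inRange(hsv,lo,hi)
def fit(f,col,xy,size=(40,40),z0=0,z1=16,r=16,yaw0=None):
    """pose of a coloured block near xy by silhouette IoU; returns x,y,yaw,iou"""
    u=proj(f,[[*xy,z1]])[0]; S=8; o=np.round(u).astype(int)-r
    crop=f['color'][o[1]:o[1]+2*r,o[0]:o[0]+2*r]
    m=mask(dict(color=cv2.resize(crop,None,fx=S,fy=S,interpolation=cv2.INTER_CUBIC)),col)
    n,l,st,ce=cv2.connectedComponentsWithStats(m)
    k=1+np.argmin(np.linalg.norm(ce[1:]-r*S,axis=1)-st[1:,4]**.5)
    m=l==k
    def cost(p):
        c,s=np.cos(p[2]),np.sin(p[2]); a,b=size[0]/2,size[1]/2
        P=[[p[0]+c*i-s*j,p[1]+s*i+c*j,z] for i in(-a,a) for j in(-b,b) for z in(z0,z1)]
        q=(proj(f,P)-o+.5)*S-.5
        h=cv2.convexHull(np.round(q).astype(np.int32)); g=np.zeros(m.shape,np.uint8); cv2.fillConvexPoly(g,h,1); g=g>0
        return -(g&m).sum()/max((g|m).sum(),1)
    best=None
    for y0 in ([yaw0] if yaw0 is not None else np.arange(4)*np.pi/8):
        s0=np.array([*xy,y0]); R=minimize(cost,s0,method='Nelder-Mead',options=dict(initial_simplex=s0+np.array([[0,0,0],[8,0,0],[0,8,0],[0,0,.3]]),xatol=.05,fatol=1e-4))
        if best is None or R.fun<best.fun: best=R
    return np.round([*best.x,-best.fun],3)
def to(x,y,z,th,s=None):
    """units of shift (now frame) then turn, to TCP x,y,z and tool-x heading th (mod pi)"""
    from scipy.spatial.transform import Rotation as Ro
    s=s or robot.read_state(); R=Ro.from_quat(s['orientation']).as_matrix()
    now=np.arctan2(R[1,0],R[0,0]); d=(th-now+np.pi/2)%np.pi-np.pi/2
    print('shift units',np.round(R.T@(np.array([x,y,z])-s['tcp_pos'])/300,3),'turn z units',round(-d/.5,3),'| now',np.round(s['tcp_pos'],1),'th',round(now,3),'tilt',np.round(R[2],3),'t',s['time'],'gap',round(s['finger_gap'],1),'F',np.round(s['contact_force'],1),'grip',round(s['grasp_force'],1))
E
python3 - <<'E'
from h import *
for n in('top','scene'):
    f=robot.grab_frame(n); print(n)
    for c,xy in [('teal',(430,-110)),('teal',(428,-217)),('orange',(537,-230)),('orange',(537,-346)),('orange',(428,-312))]:
        print(c,fit(f,c,xy))
    for c,x in(('teal',504),('orange',596)):
        for dy in(-56,0,56): print(' chit',c,fit(f,c,(x-dy*.04,150+dy),(46,46),34,34,r=16,yaw0=0.0))
E
```

```text
top
teal [ 428.967 -109.597    1.11     0.882]
teal [ 4.26667e+02 -2.20630e+02 -2.55000e-01  8.69000e-01]
orange [ 539.486 -233.056    0.54     0.927]
orange [ 537.448 -350.52     0.975    0.907]
orange [ 4.25777e+02 -3.13326e+02 -8.20000e-02  9.29000e-01]
 chit teal [4.96666e+02 9.75120e+01 5.40000e-02 6.50000e-01]
 chit teal [5.01486e+02 1.55838e+02 1.80000e-02 6.55000e-01]
 chit teal [ 5.06398e+02  2.10558e+02 -1.20000e-01  6.53000e-01]
 chit orange [5.91053e+02 9.10830e+01 1.09000e-01 7.02000e-01]
 chit orange [5.94179e+02 1.47766e+02 1.20000e-02 7.08000e-01]
 chit orange [597.122 204.605   0.      0.703]
scene
teal [ 427.524 -109.699    0.862    0.718]
teal [ 426.564 -219.727   -0.596    0.691]
orange [ 5.38590e+02 -2.32073e+02  4.99000e-01  8.88000e-01]
orange [ 536.542 -348.752   -0.721    0.844]
orange [ 425.382 -310.357    1.561    0.861]
 chit teal [ 4.90831e+02  1.04309e+02 -6.40000e-02  6.38000e-01]
 chit teal [ 4.95218e+02  1.59788e+02 -9.30000e-02  6.23000e-01]
 chit teal [ 4.99577e+02  2.15695e+02 -5.20000e-02  5.99000e-01]
 chit orange [ 5.85773e+02  9.49220e+01 -6.30000e-02  7.31000e-01]
 chit orange [ 5.94018e+02  1.44977e+02 -2.80000e-02  7.13000e-01]
 chit orange [ 6.00739e+02  2.00364e+02 -6.70000e-02  7.33000e-01]
```

```bash
python3 - <<'E'
from h import *
for n in('top','scene'):
    f=robot.grab_frame(n)
    for c,x0 in(('teal',504),('orange',596)):
        C=[]
        for dy in(-56,0,56):
            p=fit(f,c,(x0+dy*.075,150+dy),(38.5,38.5),34,34,r=14,yaw0=-.075); C.append(p[:2])
            print(' ',n,c,p)
        C=np.array(C); d=C[2]-C[0]; print('   mean',C.mean(0).round(1),'yaw',round(-np.arctan2(d[0],d[1]),3),'len',np.hypot(*d).round(1))
    m=mask(f,'red')|mask(f,'red2'); u=proj(f,[[620,-62,74]])[0]
    yy,xx=np.nonzero(m); k=np.hypot(xx-u[0],yy-u[1])<28; pts=np.stack([xx,yy],1)[k]
    W=np.array([unproj(f,q,74) for q in pts])[:,:2]; ev,V=np.linalg.eigh(np.cov(W.T)); print('tee',W.mean(0).round(1),np.sqrt(ev*12).round(0),V[:,1].round(3),len(W))
f=robot.grab_frame('top'); cv2.imwrite('pics/crop1.png',cv2.resize(f['color'][115:285,125:460],None,fx=2.35,fy=2.35,interpolation=cv2.INTER_CUBIC))
to(428,-110,160,1.57)
E
```

```text
top teal [ 4.96814e+02  9.74810e+01 -6.00000e-02  9.26000e-01]
  top teal [ 5.01247e+02  1.53254e+02 -5.80000e-02  9.32000e-01]
  top teal [ 5.04539e+02  2.09134e+02 -8.20000e-02  9.31000e-01]
   mean [500.9 153.3] yaw -0.069 len 111.9
  top orange [ 5.89762e+02  9.08460e+01 -7.10000e-02  9.68000e-01]
  top orange [ 5.93783e+02  1.46644e+02 -6.90000e-02  9.74000e-01]
  top orange [ 5.97859e+02  2.02619e+02 -7.00000e-02  9.70000e-01]
   mean [593.8 146.7] yaw -0.072 len 112.1
tee [618.7 -63.4] [16. 63.] [-0.993  0.114] 147
  scene teal [ 4.95524e+02  9.94240e+01 -3.80000e-02  8.12000e-01]
  scene teal [ 4.98749e+02  1.55383e+02 -8.80000e-02  8.45000e-01]
  scene teal [ 5.03379e+02  2.11247e+02 -4.20000e-02  8.44000e-01]
   mean [499.2 155.4] yaw -0.07 len 112.1
  scene orange [ 5.89404e+02  9.18850e+01 -7.50000e-02  9.70000e-01]
  scene orange [ 5.93764e+02  1.47698e+02 -8.40000e-02  9.66000e-01]
  scene orange [ 5.97736e+02  2.03595e+02 -7.70000e-02  9.66000e-01]
   mean [593.6 147.7] yaw -0.074 len 112.0
tee [625.8 -54.6] [24. 59.] [-0.998  0.064] 184
shift units [ 1.244 -1.379  0.264] turn z units -2.514 | now [ 200.1 -618.5  239.3] th 0.313 tilt [ 0.  0. -1.] t 1.75 gap 85.6 F [0.1 0.8 1. ] grip 0.0
```

View pics/crop1.png

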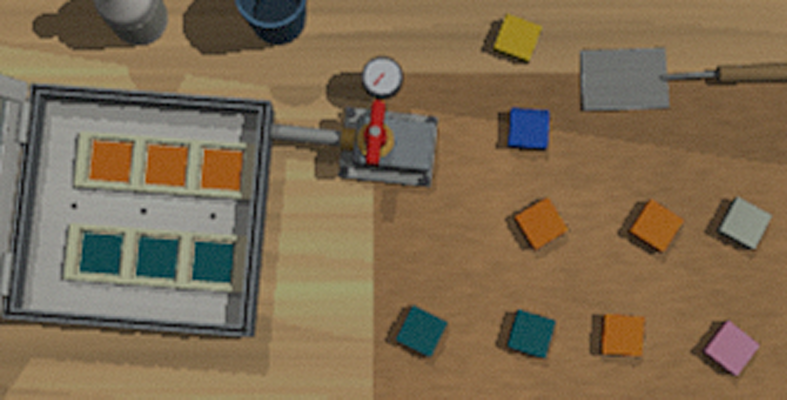

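The candidates check out: five loose tiles, two teal and three orange. Blue, yellow, pink and grey stay out. Moving to the teal tile at crop (421,332).

carry_out(moves=[[1,[0.124,-0.138,0.026],[0,0,0]],[1,[0.124,-0.138,0.026],[0,0,0]],[1,[0.124,-0.138,0.026],[0,0,0]],[1,[0.124,-0.138,0.026],[0,0,0]],[1,[0.124,-0.138,0.026],[0,0,0]],[1,[0.124,-0.138,0.026],[0,0,0]],[1,[0.124,-0.138,0.026],[0,0,0]],[1,[0.124,-0.138,0.026],[0,0,0]]], newtons=40)

```text
time: 2.75
tcp_pos: [382.2, -210.4, 177.0]
orientation: [0.988, 0.156, 0.001, 0.0]
contact_force: [0.2, 0.5, 0.0]
finger_gap: 85.4
grasp_force: 0.0
```

carry_out(moves=[[1,[0.124,-0.138,0.026],[0,0,0]],[1,[0.124,-0.138,0.026],[0,0,0]],[1,[0,0,0],[0,0,-0.32]],[1,[0,0,0],[0,0,-0.32]],[1,[0,0,0],[0,0,-0.32]],[1,[0,0,0],[0,0,-0.32]],[0.6,[0,0,0],[0,0,-0.33]],[0.6,[0,0,0],[0,0,0]]])

```text
time: 3.75
tcp_pos: [426.8, -110.2, 161.5]
orientation: [0.848, 0.529, 0.0, 0.0]
contact_force: [0.7, 1.0, -0.9]
finger_gap: 68.4
grasp_force: 0.0
```

```bash
python3 - <<'E'
from h import *
to(428.7,-109.7,16,1.12)
f=robot.grab_frame('scene'); print(fit(f,'teal',(428,-110)))
E
```

```text
shift units [0.004 0.005 0.485] turn z units -0.008 | now [ 426.8 -110.2  161.5] th 1.116 tilt [ 0.  0. -1.] t 3.75 gap 68.4 F [ 0.7  1.  -0.9] grip 0.0
[ 427.604 -109.652    0.877    0.717]
```

carry_out(moves=[[0.6,[0.004,0.005,0.16],[0,0,0]],[0.6,[0,0,0.16],[0,0,0]],[0.6,[0,0,0.1],[0,0,0]],[0.6,[0,0,0.065],[0,0,0]],[-1,[0,0,0],[0,0,0]],[-1,[0,0,0],[0,0,0]],[-1,[0,0,0],[0,0,0]],[-1,[0,0,0],[0,0,0]]])

```text
time: 4.8
tcp_pos: [428.0, -111.3, 24.5]
orientation: [0.848, 0.53, -0.002, 0.002]
contact_force: [-0.5, 0.3, 0.4]
finger_gap: 0.3
grasp_force: 0.0
```

```bash
python3 - <<'E'
from h import *
to(428.7,-109.7,16,1.12)
f=robot.grab_frame('scene'); print(fit(f,'teal',(428,-110)))
u=proj(f,[[428,-110,30]])[0].astype(int)
g=robot.grab_frame('top'); v=proj(g,[[428,-110,30]])[0].astype(int)
c=[cv2.resize(i[w[1]-40:w[1]+40,w[0]-50:w[0]+50],None,fx=4,fy=4,interpolation=2) for i,w in((f['color'],u),(g['color'],v))]
cv2.imwrite('pics/c2.png',np.hstack(c)); to(428.7,-109.7,16,1.12)
E
```

```text
shift units [ 0.006 -0.     0.028] turn z units -0.005 | now [ 428.  -111.3   24.5] th 1.118 tilt [-0.005  0.    -1.   ] t 4.8 gap 0.3 F [-0.5  0.3  0.4] grip 0.0
[ 428.414 -109.294    0.864    0.493]
shift units [0.006 0.    0.028] turn z units -0.004 | now [ 427.9 -111.3   24.3] th 1.118 tilt [-0.005 -0.    -1.   ] t 4.9 gap 0.1 F [ 0.9  0.4 -0.8] grip 0.0
```

View pics/c2.png

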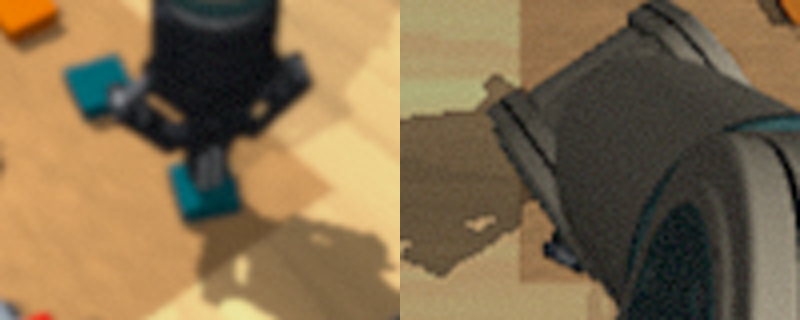

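The pads closed on top of the tile: shut, the tips stand 8 mm ahead of the TCP, and they sit further back when open. I'll lift, open and go lower.

carry_out(moves=[[-1,[0,0,-0.1],[0,0,0]],[0.3,[0,0,0],[0,0,0]],[0.3,[0,0,0],[0,0,0]],[0.3,[0,0,0],[0,0,0]],[0.3,[0,0,0],[0,0,0]]])

```text
time: 5.52
tcp_pos: [427.3, -111.0, 53.3]
orientation: [0.848, 0.53, -0.003, 0.001]
contact_force: [-0.2, -0.2, 1.0]
finger_gap: 55.6
grasp_force: 0.0
```

```bash
python3 - <<'E'
from h import *
f=robot.grab_frame('scene'); print(fit(f,'teal',(428,-110)))
to(428.7,-109.7,12,1.12)
E
```

```text
[ 427.64  -109.577    0.878    0.717]
shift units [0.007 0.002 0.138] turn z units -0.004 | now [ 427.4 -111.    53.4] th 1.118 tilt [-0.006 -0.002 -1.   ] t 5.575 gap 55.5 F [-0.7  0.2  0. ] grip 0.0
```

carry_out(moves=[[0.3,[0.006,0.002,0.07],[0,0,0]],[0.3,[0,0,0.068],[0,0,0]],[0.3,[0,0,0],[0,0,0]],[-1,[0,0,0],[0,0,0]],[-1,[0,0,0],[0,0,0]],[-1,[0,0,0],[0,0,0]]])

```text
time: 6.32
tcp_pos: [429.2, -110.0, 12.9]
orientation: [0.848, 0.53, -0.002, 0.001]
contact_force: [-0.7, -0.8, 0.1]
finger_gap: 39.1
grasp_force: 40.2
```

carry_out(moves=[[-1,[0,0,-0.17],[0,0,0]],[-1,[0,0,-0.17],[0,0,0]],[-1,[0.179,-0.034,0],[0,0,0]],[-1,[0.179,-0.034,0],[0,0,0]],[-1,[0.179,-0.034,0],[0,0,0]],[-1,[0.179,-0.034,0],[0,0,0]],[-1,[0.179,-0.034,0],[0,0,0]],[-1,[0,0,0],[0,0,-0.254]]])

```text
time: 7.32
tcp_pos: [501.6, 161.1, 114.0]
orientation: [0.809, 0.587, 0.0, -0.0]
contact_force: [-0.5, -0.4, -0.7]
finger_gap: 38.9
grasp_force: 40.9
```

carry_out(moves=[[-1,[0,0,0],[0,0,-0.254]],[-1,[0,0,0],[0,0,-0.254]],[-1,[0,0,0],[0,0,0]],[-1,[0,0,0],[0,0,0]]])

```text
time: 7.82
tcp_pos: [500.8, 154.0, 113.1]
orientation: [0.733, 0.68, -0.003, 0.001]
contact_force: [-0.8, -0.9, 0.2]
finger_gap: 38.9
grasp_force: 40.9
```

```bash
python3 - <<'E'
from h import *
to(500.4,154,48,1.499)
f=robot.grab_frame('scene'); cv2.imwrite('pics/c3.png',cv2.resize(f['color'][200:380,200:440],None,fx=3,fy=3,interpolation=2))
E
```

```text
shift units [ 0.001 -0.001  0.217] turn z units -0.005 | now [500.8 154.  113.1] th 1.497 tilt [-0.005 -0.003 -1.   ] t 7.825 gap 38.9 F [-0.8 -0.9  0.2] grip 40.9
```

View pics/c3.png

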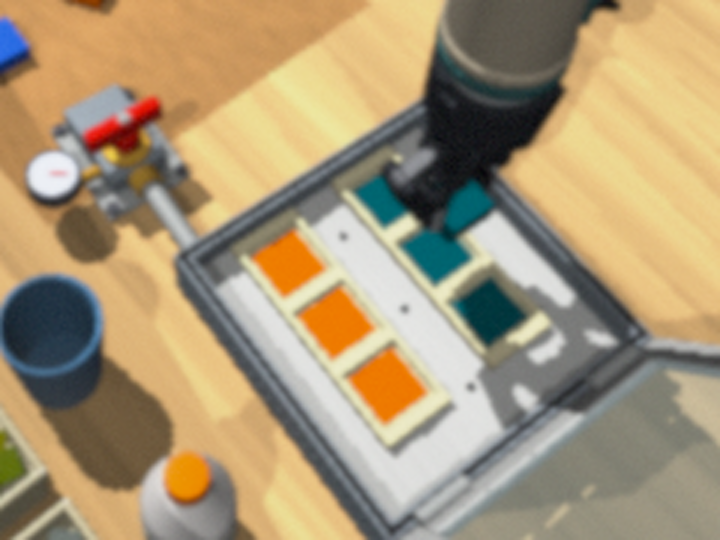

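The tile is held level at crop (466,207), 100 mm above the middle teal cell. Lowering and releasing.

carry_out(moves=[[-1,[0,0,0.1],[0,0,0]],[-1,[0,0,0.07],[0,0,0]],[-1,[0,0,0.03],[0,0,0]],[-1,[0,0,0.018],[0,0,0]],[-1,[0,0,0],[0,0,0]]])

```text
time: 8.5
tcp_pos: [500.7, 154.1, 47.8]
orientation: [0.732, 0.681, -0.003, 0.001]
contact_force: [0.1, 0.0, -1.4]
finger_gap: 38.4
grasp_force: 40.9
```

carry_out(moves=[[0.15,[0,0,0],[0,0,0]],[0.15,[0,0,0],[0,0,0]],[0.15,[0,0,-0.05],[0,0,0]],[0.3,[0,0,-0.15],[0,0,0]],[0.3,[0,0,-0.1],[0,0,0]],[0.3,[-0.2,0,0],[0,0,0]],[0.3,[-0.2,0,0],[0,0,0]],[0.3,[-0.2,0,0],[0,0,0]]])

```text
time: 9.5
tcp_pos: [488.1, -26.9, 139.7]
orientation: [0.732, 0.681, -0.002, 0.001]
contact_force: [0.8, -1.4, -0.5]
finger_gap: 55.6
grasp_force: 0.0
```

```bash
python3 - <<'E'
from h import *
for n in('top','scene'):
    f=robot.grab_frame(n)
    print(n,fit(f,'teal',(500.4,154),z0=39,z1=50,yaw0=-.07),fit(f,'teal',(427,-220),yaw0=-.24), fit(f,'orange',(539,-233),yaw0=.53),fit(f,'orange',(537,-350),yaw0=.95),fit(f,'orange',(426,-312),yaw0=-.08))
to(427,-220,110,1.33)
E
```

```text
top [ 5.00273e+02  1.53914e+02 -1.06000e-01  8.57000e-01] [ 4.29207e+02 -2.16805e+02  2.46000e-01  7.00000e-03] [ 539.099 -232.923    0.544    0.931] [ 537.453 -350.287    0.974    0.923] [ 4.25805e+02 -3.13460e+02 -9.20000e-02  9.35000e-01]
scene [5.0089e+02 1.5537e+02 6.2000e-02 8.0400e-01] [ 428.175 -217.837   -0.607    0.605] [ 5.37940e+02 -2.31539e+02  5.27000e-01  8.89000e-01] [ 536.652 -347.95     0.887    0.839] [ 4.25450e+02 -3.10774e+02 -1.90000e-02  8.74000e-01]
shift units [-0.633 -0.145  0.103] turn z units 0.314 | now [486.4 -34.1 138.5] th 1.487 tilt [-0.011 -0.005 -1.   ] t 9.6 gap 55.7 F [-0.1 -0.2 -0.8] grip 0.0
```

carry_out(moves=[[0.3,[-0.158,-0.036,0.026],[0,0,0]],[0.3,[-0.158,-0.036,0.026],[0,0,0]],[0.3,[-0.158,-0.036,0.026],[0,0,0]],[0.3,[-0.158,-0.036,0.026],[0,0,0]],[0.3,[0,0,0],[0,0,0.314]],[0.3,[0,0,0],[0,0,0]],[0.3,[0,0,0],[0,0,0]]])

```text
time: 10.48
tcp_pos: [431.9, -210.4, 108.9]
orientation: [0.782, 0.623, -0.002, 0.001]
contact_force: [-0.3, -0.6, 0.2]
finger_gap: 55.6
grasp_force: 0.0
```

```bash
python3 - <<'E'
from h import *
f=robot.grab_frame('scene'); print(fit(f,'teal',(427,-220),yaw0=-.24))
to(427,-220,12,1.33)
E
```

```text
[ 427.498 -218.428   -0.606    0.686]
shift units [-0.034 -0.008  0.323] turn z units 0.032 | now [ 431.8 -210.3  108.8] th 1.346 tilt [-0.005 -0.001 -1.   ] t 10.525 gap 55.2 F [-0.6  0.2  0.2] grip 0.0
```

carry_out(moves=[[0.3,[-0.034,-0.008,0.1],[0,0,0.03]],[0.3,[0,0,0.13],[0,0,0]],[0.3,[0,0,0.06],[0,0,0]],[0.3,[0,0,0.033],[0,0,0]],[0.3,[0,0,0],[0,0,0]],[-1,[0,0,0],[0,0,0]],[-1,[0,0,0],[0,0,0]],[-1,[0,0,0],[0,0,0]]])

```text
time: 11.52
tcp_pos: [426.8, -221.0, 12.4]
orientation: [0.788, 0.616, -0.002, 0.001]
contact_force: [0.8, 2.3, 7.0]
finger_gap: 38.9
grasp_force: 40.1
```

```bash
python3 - <<'E'
from h import *
to(496.4,98.2,12.5,1.499)
E
```

```text
shift units [ 1.089 -0.032 -0.006] turn z units -0.344 | now [ 426.8 -221.    12.4] th 1.327 tilt [-0.005 -0.    -1.   ] t 11.525 gap 38.9 F [0.8 2.3 7. ] grip 40.1
```

carry_out(moves=[[-1,[0,0,-0.17],[0,0,0]],[-1,[0,0,-0.17],[0,0,0]],[-1,[0.1815,-0.005,0],[0,0,0]],[-1,[0.1815,-0.005,0],[0,0,0]],[-1,[0.1815,-0.005,0],[0,0,0]],[-1,[0.1815,-0.005,0],[0,0,0]],[-1,[0.1815,-0.005,0],[0,0,0]],[-1,[0.1815,-0.005,0],[0,0,0]]])

```text
time: 12.52
tcp_pos: [497.0, 99.9, 112.1]
orientation: [0.788, 0.616, -0.002, 0.001]
contact_force: [1.3, -0.4, -0.3]
finger_gap: 38.9
grasp_force: 40.2
```

carry_out(moves=[[-1,[0,0,0],[0,0,-0.345]],[-1,[0,0,0],[0,0,0]],[-1,[0,0,0],[0,0,0]],[-1,[0,0,0],[0,0,0]]])

```text
time: 13.02
tcp_pos: [496.7, 97.3, 111.8]
orientation: [0.733, 0.68, -0.003, 0.001]
contact_force: [0.2, 0.5, -0.8]
finger_gap: 39.2
grasp_force: 40.1
```

```bash
python3 - <<'E'
from h import *
f=robot.grab_frame('top'); print(fit(f,'teal',(500.4,154),z0=39,z1=50,yaw0=-.07))
to(496.4,98.2,47.5,1.499)
E
```

```text
[ 5.004e+02  1.540e+02 -7.000e-02 -0.000e+00]
shift units [ 0.003 -0.001  0.214] turn z units -0.005 | now [496.7  97.5 111.8] th 1.497 tilt [-0.005 -0.003 -1.   ] t 13.075 gap 39.2 F [ 0.7  0.  -0.5] grip 40.1
```

carry_out(moves=[[-1,[0.003,-0.001,0.1],[0,0,0]],[-1,[0,0,0.07],[0,0,0]],[-1,[0,0,0.03],[0,0,0]],[-1,[0,0,0.014],[0,0,0]],[-1,[0,0,0],[0,0,0]]])

```text
time: 13.7
tcp_pos: [496.4, 99.1, 47.9]
orientation: [0.732, 0.681, -0.003, 0.001]
contact_force: [0.8, 0.1, -0.3]
finger_gap: 39.0
grasp_force: 40.1
```

carry_out(moves=[[0.15,[0,0,0],[0,0,0]],[0.15,[0,0,0],[0,0,0]],[0.15,[0,0,-0.05],[0,0,0]],[0.3,[0,0,-0.15],[0,0,0]],[0.3,[0,0,-0.1],[0,0,0]],[0.3,[-0.2,0,0],[0,0,0]],[0.3,[-0.2,0,0],[0,0,0]],[0.3,[-0.2,0,0],[0,0,0]]])

```text
time: 14.7
tcp_pos: [483.8, -81.7, 139.7]
orientation: [0.732, 0.682, -0.002, 0.001]
contact_force: [2.2, 1.1, 1.3]
finger_gap: 55.1
grasp_force: 0.0
```

```bash
python3 - <<'E'
from h import *
for n in('top','scene'):
    f=robot.grab_frame(n)
    print(n,fit(f,'teal',(500.4,154),z0=39,z1=50,yaw0=-.07),fit(f,'teal',(496.4,98),z0=39,z1=50,yaw0=-.07), fit(f,'orange',(539,-233),yaw0=.53),fit(f,'orange',(537,-350),yaw0=.95),fit(f,'orange',(426,-312),yaw0=-.08))
to(538.7,-232.5,110,.53)
E
```

```text
top [ 4.99850e+02  1.53191e+02 -1.26000e-01  8.67000e-01] [ 4.96598e+02  9.80290e+01 -7.30000e-02  8.73000e-01] [ 5.39588e+02 -2.32900e+02  5.21000e-01  9.20000e-01] [ 537.117 -349.978    0.973    0.918] [ 4.31809e+02 -3.17780e+02  9.50000e-02  3.97000e-01]
scene [ 5.004e+02  1.540e+02 -7.000e-02  8.020e-01] [ 4.97751e+02  9.99830e+01 -3.10000e-02  7.94000e-01] [ 5.38409e+02 -2.30216e+02  5.28000e-01  8.84000e-01] [ 536.769 -347.664    0.873    0.849] [ 4.25192e+02 -3.11068e+02  4.70000e-02  8.94000e-01]
shift units [-0.461  0.229  0.099] turn z units 1.914 | now [481.9 -88.8 138.5] th 1.487 tilt [-0.01  -0.005 -1.   ] t 14.8 gap 55.2 F [-0.2  0.3  0.2] grip 0.0
```

carry_out(moves=[[0.3,[-0.16,0.077,0.033],[0,0,0]],[0.3,[-0.16,0.077,0.033],[0,0,0]],[0.3,[-0.16,0.077,0.033],[0,0,0]],[0.3,[0,0,0],[0,0,-0.307]],[0.3,[0,0,0],[0,0,-0.307]],[0.3,[0,0,0],[0,0,-0.307]],[0.3,[0,0,0],[0,0,-0.307]],[0.3,[0,0,0],[0,0,0]]])

```text
time: 15.8
tcp_pos: [542.6, -228.3, 109.9]
orientation: [0.492, 0.87, -0.002, -0.0]
contact_force: [0.4, -0.2, -0.6]
finger_gap: 55.4
grasp_force: 0.0
```

```bash
python3 - <<'E'
from h import *
f=robot.grab_frame('scene'); print(fit(f,'orange',(539,-232),yaw0=.53))
to(539,-231.8,12,2.1)
E
```

```text
[ 5.38012e+02 -2.31785e+02  4.73000e-01  8.91000e-01]
shift units [-0.003 -0.015  0.326] turn z units 0.021 | now [ 542.6 -228.4  109.8] th 2.111 tilt [-0.002 -0.004 -1.   ] t 15.85 gap 55.5 F [-0.5 -0.8  0.4] grip 0.0
```

carry_out(moves=[[0.3,[-0.003,-0.015,0.1],[0,0,0.02]],[0.3,[0,0,0.13],[0,0,0]],[0.3,[0,0,0.06],[0,0,0]],[0.3,[0,0,0.036],[0,0,0]],[0.3,[0,0,0],[0,0,0]],[-1,[0,0,0],[0,0,0]],[-1,[0,0,0],[0,0,0]],[-1,[0,0,0],[0,0,0]]])

```text
time: 16.85
tcp_pos: [539.7, -232.3, 12.7]
orientation: [0.496, 0.868, -0.002, 0.001]
contact_force: [-0.2, 0.5, 6.9]
finger_gap: 38.6
grasp_force: 41.7
```

```bash
python3 - <<'E'
from h import *
to(597.7,203,12.5,1.499)
E
```

```text
shift units [ 1.152  0.903 -0.007] turn z units 1.209 | now [ 539.7 -232.3   12.7] th 2.103 tilt [-0.004 -0.003 -1.   ] t 16.85 gap 38.6 F [-0.2  0.5  6.9] grip 41.7
```

carry_out(moves=[[-1,[0,0,-0.13],[0,0,0]],[-1,[0,0,-0.13],[0,0,0]],[-1,[0,0,-0.13],[0,0,0]],[-1,[0.144,0.113,0],[0,0,0]],[-1,[0.144,0.113,0],[0,0,0]],[-1,[0.144,0.113,0],[0,0,0]],[-1,[0.144,0.113,0],[0,0,0]],[-1,[0.144,0.113,0],[0,0,0]]])

```text
time: 17.85
tcp_pos: [575.5, 41.8, 127.2]
orientation: [0.496, 0.868, -0.003, -0.0]
contact_force: [0.2, -0.9, -0.9]
finger_gap: 39.0
grasp_force: 40.9
```

carry_out(moves=[[-1,[0.144,0.113,0],[0,0,0]],[-1,[0.144,0.113,0],[0,0,0]],[-1,[0.144,0.113,0],[0,0,0]],[-1,[0,0,0],[0,0,0.302]],[-1,[0,0,0],[0,0,0.302]],[-1,[0,0,0],[0,0,0.302]],[-1,[0,0,0],[0,0,0.302]],[-1,[0,0,0],[0,0,0]]])

```text
time: 18.85
tcp_pos: [597.1, 203.6, 126.5]
orientation: [0.731, 0.682, -0.003, 0.001]
contact_force: [0.5, 0.0, -0.2]
finger_gap: 39.0
grasp_force: 40.9
```

carry_out(moves=[[-1,[0,0,0.05],[0,0,0]],[-1,[0,0,0],[0,0,0]],[-1,[0,0,0],[0,0,0]]])

```text
time: 19.23
tcp_pos: [597.0, 203.6, 110.8]
orientation: [0.732, 0.682, -0.003, 0.0]
contact_force: [0.3, -0.2, -0.1]
finger_gap: 38.8
grasp_force: 40.9
```

```bash
python3 - <<'E'
from h import *
to(597.7,203,47.7,1.499)
E
```

```text
shift units [-0.001  0.003  0.21 ] turn z units 0.002 | now [597.  203.6 110.8] th 1.5 tilt [-0.005 -0.004 -1.   ] t 19.225 gap 38.8 F [ 0.3 -0.2 -0.1] grip 40.9
```

carry_out(moves=[[-1,[-0.001,0.003,0.1],[0,0,0]],[-1,[0,0,0.066],[0,0,0]],[-1,[0,0,0.03],[0,0,0]],[-1,[0,0,0.014],[0,0,0]],[-1,[0,0,0],[0,0,0]]])

```text
time: 19.85
tcp_pos: [598.1, 203.3, 48.6]
orientation: [0.732, 0.681, -0.002, 0.0]
contact_force: [0.3, 0.1, -0.4]
finger_gap: 39.0
grasp_force: 40.9
```

carry_out(moves=[[0.15,[0,0,0],[0,0,0]],[0.15,[0,0,0],[0,0,0]],[0.15,[0,0,-0.05],[0,0,0]],[0.3,[0,0,-0.15],[0,0,0]],[0.3,[0,0,-0.1],[0,0,0]],[0.3,[-0.19,-0.04,0],[0,0,0]],[0.3,[-0.19,-0.04,0],[0,0,0]],[0.3,[-0.19,-0.04,0],[0,0,0]]])

```text
time: 20.85
tcp_pos: [550.0, 33.9, 140.5]
orientation: [0.732, 0.682, -0.002, 0.001]
contact_force: [1.3, -0.7, -0.0]
finger_gap: 55.2
grasp_force: 0.0
```

carry_out(moves=[[0.3,[-0.19,-0.04,0],[0,0,0]],[0.3,[-0.19,-0.04,0],[0,0,0]],[0.3,[-0.19,0,0],[0,0,0]],[0.3,[-0.19,0,0],[0,0,0]],[0.3,[-0.19,0,0],[0,0,0]],[0.3,[-0.19,0,0],[0,0,0]],[0.3,[0,0,0],[0,0,0.27]],[0.3,[0,0,0],[0,0,0.27]]])

```text
time: 21.85
tcp_pos: [501.7, -305.1, 141.8]
orientation: [0.819, 0.574, -0.002, 0.001]
contact_force: [-0.2, 0.4, -0.2]
finger_gap: 55.6
grasp_force: 0.0
```

```bash
python3 - <<'E'
from h import *
for n in('top','scene'):
    f=robot.grab_frame(n)
    print(n,fit(f,'orange',(597.7,203),z0=39,z1=50,yaw0=-.07), fit(f,'orange',(537,-350),yaw0=.95),fit(f,'orange',(426,-312),yaw0=-.08))
to(537,-349.3,12,.95)
E
```

```text
top [ 5.97370e+02  2.02222e+02 -6.80000e-02  9.46000e-01] [ 5.33841e+02 -3.02795e+02 -8.02000e-01  1.41000e-01] [ 4.25895e+02 -3.12595e+02 -9.10000e-02  9.32000e-01]
scene [ 5.97854e+02  2.05090e+02 -7.00000e-02  9.32000e-01] [ 536.815 -347.903    0.866    0.844] [ 4.24770e+02 -3.11704e+02  3.00000e-03  8.62000e-01]
shift units [-0.1    0.16   0.434] turn z units 0.558 | now [ 502.1 -304.3  142.1] th 1.229 tilt [-0.006 -0.    -1.   ] t 21.95 gap 55.6 F [-0.9  0.4  0.2] grip 0.0
```

carry_out(moves=[[0.3,[-0.1,0.16,0],[0,0,0]],[0.3,[0,0,0.1],[0,0,0.28]],[0.3,[0,0,0],[0,0,0.28]],[0.3,[0,0,0],[0,0,0]],[0.3,[0,0,0],[0,0,0]]])

```text
time: 22.58
tcp_pos: [537.3, -348.3, 111.7]
orientation: [0.889, 0.459, -0.002, 0.002]
contact_force: [-0.2, 0.6, -0.0]
finger_gap: 55.3
grasp_force: 0.0
```

```bash
python3 - <<'E'
from h import *
to(537,-349.3,12,.95)
E
```

```text
shift units [-0.002  0.001  0.332] turn z units 0.006 | now [ 537.3 -348.3  111.7] th 0.953 tilt [-0.005  0.001 -1.   ] t 22.575 gap 55.3 F [-0.2  0.6 -0. ] grip 0.0
```

carry_out(moves=[[0.3,[-0.002,0.001,0.1],[0,0,0]],[0.3,[0,0,0.13],[0,0,0]],[0.3,[0,0,0.06],[0,0,0]],[0.3,[0,0,0.041],[0,0,0]],[0.3,[0,0,0],[0,0,0]],[-1,[0,0,0],[0,0,0]],[-1,[0,0,0],[0,0,0]],[-1,[0,0,0],[0,0,0]]])

```text
time: 23.58
tcp_pos: [537.4, -349.9, 12.9]
orientation: [0.889, 0.457, -0.002, 0.002]
contact_force: [0.3, 0.4, 5.8]
finger_gap: 39.2
grasp_force: 41.6
```

```bash
python3 - <<'E'
from h import *
to(593.7,147.2,12.5,1.499)
E
```

```text
shift units [ 1.457 -0.812 -0.008] turn z units -1.099 | now [ 537.4 -349.9   12.9] th 0.949 tilt [-0.005  0.002 -1.   ] t 23.575 gap 39.2 F [0.3 0.4 5.8] grip 41.6
```

carry_out(moves=[[-1,[0,0,-0.13],[0,0,0]],[-1,[0,0,-0.13],[0,0,0]],[-1,[0,0,-0.13],[0,0,0]],[-1,[0.162,-0.09,0],[0,0,0]],[-1,[0.162,-0.09,0],[0,0,0]],[-1,[0.162,-0.09,0],[0,0,0]],[-1,[0.162,-0.09,0],[0,0,0]],[-1,[0.162,-0.09,0],[0,0,0]]])

```text
time: 24.58
tcp_pos: [568.4, -71.4, 127.4]
orientation: [0.889, 0.457, -0.002, 0.001]
contact_force: [0.3, 0.3, -0.8]
finger_gap: 39.0
grasp_force: 40.9
```

carry_out(moves=[[-1,[0.162,-0.09,0],[0,0,0]],[-1,[0.162,-0.09,0],[0,0,0]],[-1,[0.162,-0.09,0],[0,0,0]],[-1,[0.162,-0.09,0],[0,0,0]],[-1,[0,0,0],[0,0,-0.275]],[-1,[0,0,0],[0,0,-0.275]],[-1,[0,0,0],[0,0,-0.275]],[-1,[0,0,0],[0,0,-0.275]]])

```text
time: 25.58
tcp_pos: [593.6, 147.9, 126.2]
orientation: [0.73, 0.683, -0.003, 0.001]
contact_force: [0.3, -0.4, -0.9]
finger_gap: 38.9
grasp_force: 40.9
```

carry_out(moves=[[-1,[0,0,0.05],[0,0,0]],[-1,[0,0,0],[0,0,0]],[-1,[0,0,0],[0,0,0]]])

```text
time: 25.95
tcp_pos: [593.6, 148.0, 110.9]
orientation: [0.732, 0.681, -0.003, 0.0]
contact_force: [-0.4, -0.6, -0.8]
finger_gap: 38.8
grasp_force: 40.9
```

```bash
python3 - <<'E'
from h import *
to(593.7,147.2,47.8,1.499)
E
```

```text
shift units [-0.002  0.001  0.21 ] turn z units -0.001 | now [593.6 148.  110.9] th 1.498 tilt [-0.005 -0.003 -1.   ] t 25.95 gap 38.8 F [-0.4 -0.6 -0.8] grip 40.9
```

carry_out(moves=[[-1,[-0.002,0.001,0.1],[0,0,0]],[-1,[0,0,0.066],[0,0,0]],[-1,[0,0,0.03],[0,0,0]],[-1,[0,0,0.015],[0,0,0]],[-1,[0,0,0],[0,0,0]]])

```text
time: 26.58
tcp_pos: [594.0, 147.3, 48.2]
orientation: [0.732, 0.681, -0.002, 0.0]
contact_force: [0.5, 0.7, -1.1]
finger_gap: 39.0
grasp_force: 40.9
```

carry_out(moves=[[0.15,[0,0,0],[0,0,0]],[0.15,[0,0,0],[0,0,0]],[0.15,[0,0,-0.05],[0,0,0]],[0.3,[0,0,-0.15],[0,0,0]],[0.3,[0,0,-0.1],[0,0,0]],[0.3,[-0.174,-0.05,0],[0,0,0]],[0.3,[-0.174,-0.05,0],[0,0,0]],[0.3,[-0.174,-0.05,0],[0,0,0]]])

```text
time: 27.58
tcp_pos: [537.9, -6.9, 140.1]
orientation: [0.732, 0.682, -0.002, 0.001]
contact_force: [0.7, -1.0, -0.3]
finger_gap: 55.3
grasp_force: 0.0
```

carry_out(moves=[[0.3,[-0.174,-0.05,0],[0,0,0]],[0.3,[-0.174,-0.05,0],[0,0,0]],[0.3,[-0.174,-0.05,0],[0,0,0]],[0.3,[-0.174,-0.05,0],[0,0,0]],[0.3,[-0.174,-0.05,0],[0,0,0]],[0.3,[-0.174,-0.05,0],[0,0,0]],[0.3,[0,0,0.1],[0,0,0]],[0.3,[0,0,0],[0,0,0]]])

```text
time: 28.58
tcp_pos: [424.5, -311.8, 110.1]
orientation: [0.732, 0.681, -0.003, -0.001]
contact_force: [0.1, 0.7, 0.5]
finger_gap: 55.2
grasp_force: 0.0
```

```bash
python3 - <<'E'
from h import *
for n in('top','scene'):
    f=robot.grab_frame(n)
    print(n,fit(f,'orange',(597.7,203),z0=39,z1=50,yaw0=-.07), fit(f,'orange',(593.7,147.2),z0=39,z1=50,yaw0=-.07),fit(f,'orange',(426,-312),yaw0=-.08))
to(425.7,-312,12,1.5)
E
```

```text
top [ 5.97201e+02  2.02213e+02 -6.90000e-02  9.44000e-01] [ 5.93019e+02  1.46543e+02 -7.00000e-02  9.38000e-01] [ 4.25680e+02 -3.13324e+02 -8.20000e-02  8.52000e-01]
scene [ 5.97854e+02  2.05090e+02 -7.00000e-02  9.32000e-01] [ 5.94267e+02  1.49350e+02 -9.20000e-02  9.19000e-01] [ 4.25611e+02 -3.11060e+02 -3.50000e-02  8.64000e-01]
shift units [-0.003 -0.003  0.332] turn z units 0.002 | now [ 426.8 -310.7  111.6] th 1.501 tilt [-0.004 -0.002 -1.   ] t 28.675 gap 55.6 F [1.  0.8 0.3] grip 0.0
```

carry_out(moves=[[0.3,[-0.003,-0.003,0.1],[0,0,0]],[0.3,[0,0,0.13],[0,0,0]],[0.3,[0,0,0.06],[0,0,0]],[0.3,[0,0,0.041],[0,0,0]],[0.3,[0,0,0],[0,0,0]],[-1,[0,0,0],[0,0,0]],[-1,[0,0,0],[0,0,0]],[-1,[0,0,0],[0,0,0]]])

```text
time: 29.68
tcp_pos: [425.4, -313.2, 12.3]
orientation: [0.732, 0.681, -0.002, 0.001]
contact_force: [0.4, 1.6, 6.6]
finger_gap: 38.9
grasp_force: 41.1
```

```bash
python3 - <<'E'
from h import *
to(589.7,91.4,12.5,1.499)
E
```

```text
shift units [ 1.384  0.45  -0.009] turn z units 0.001 | now [ 425.4 -313.2   12.3] th 1.499 tilt [-0.005 -0.001 -1.   ] t 29.675 gap 38.9 F [0.4 1.6 6.6] grip 41.1
```

carry_out(moves=[[-1,[0,0,-0.13],[0,0,0]],[-1,[0,0,-0.13],[0,0,0]],[-1,[0,0,-0.13],[0,0,0]],[-1,[0.173,0.056,0],[0,0,0]],[-1,[0.173,0.056,0],[0,0,0]],[-1,[0.173,0.056,0],[0,0,0]],[-1,[0.173,0.056,0],[0,0,0]],[-1,[0.173,0.056,0],[0,0,0]]])

```text
time: 30.68
tcp_pos: [527.7, -58.2, 127.1]
orientation: [0.732, 0.681, -0.003, 0.001]
contact_force: [1.0, -0.3, 0.1]
finger_gap: 38.8
grasp_force: 40.7
```

carry_out(moves=[[-1,[0.173,0.056,0],[0,0,0]],[-1,[0.173,0.056,0],[0,0,0]],[-1,[0.173,0.057,0],[0,0,0]],[-1,[0,0,0.05],[0,0,0]],[-1,[0,0,0],[0,0,0]],[-1,[0,0,0],[0,0,0]]])

```text
time: 31.42
tcp_pos: [588.5, 90.2, 110.8]
orientation: [0.733, 0.681, -0.003, 0.001]
contact_force: [-0.3, -0.5, -0.0]
finger_gap: 39.1
grasp_force: 40.6
```

```bash
python3 - <<'E'
from h import *
to(589.7,91.4,47.2,1.499)
E
```

```text
shift units [0.005 0.004 0.212] turn z units -0.003 | now [588.5  90.2 110.8] th 1.498 tilt [-0.006 -0.004 -1.   ] t 31.425 gap 39.1 F [-0.3 -0.5 -0. ] grip 40.6
```

carry_out(moves=[[-1,[0.005,0.004,0.1],[0,0,0]],[-1,[0,0,0.066],[0,0,0]],[-1,[0,0,0.03],[0,0,0]],[-1,[0,0,0.016],[0,0,0]],[-1,[0,0,0],[0,0,0]]])

```text
time: 32.05
tcp_pos: [590.1, 93.2, 47.4]
orientation: [0.732, 0.681, -0.003, 0.001]
contact_force: [-0.4, -0.6, -0.9]
finger_gap: 39.0
grasp_force: 40.7
```

carry_out(moves=[[0.15,[0,0,0],[0,0,0]],[0.15,[0,0,0],[0,0,0]],[0.15,[0,0,-0.05],[0,0,0]],[0.15,[0,0,-0.15],[0,0,0]],[-0.2,[0,0,-0.19],[0,0,0]],[-0.2,[-0.1,-0.1,-0.19],[0,0,0]],[-0.2,[-0.1,-0.15,-0.19],[0,0,0]],[-0.2,[-0.1,-0.15,-0.19],[0,0,0]]])

```text
time: 33.05
tcp_pos: [486.5, 27.0, 308.0]
orientation: [0.732, 0.682, -0.003, 0.001]
contact_force: [0.6, -1.1, 1.4]
finger_gap: 33.9
grasp_force: 0.0
```

carry_out(moves=[[-0.2,[0,-0.1,0],[0,0,-0.3]],[-0.2,[0,0,0],[0,0,-0.35]],[-0.2,[0,0,0],[0,0,-0.35]],[-0.2,[0,0,0],[0,0,-0.35]],[-0.2,[0,0,0],[0,0,-0.35]],[-0.2,[0,0,0],[0,0,-0.35]],[-0.2,[0,0,0],[0,0,-0.35]],[-0.2,[0,0,0],[0,0,-0.35]]])

```text
time: 34.05
tcp_pos: [457.6, 29.7, 306.7]
orientation: [0.13, 0.992, -0.003, -0.001]
contact_force: [0.3, -0.1, 0.1]
finger_gap: 33.9
grasp_force: 0.0
```

carry_out(moves=[[-0.2,[0,0,0],[0,0,-0.35]],[-0.2,[0,0,0],[0,0,0]]])

```text
time: 34.3
tcp_pos: [457.7, 29.7, 306.6]
orientation: [0.047, 0.999, -0.003, -0.001]
contact_force: [-0.5, -1.1, -0.1]
finger_gap: 34.3
grasp_force: 0.0
```

```bash
python3 - <<'E'
from h import *
fs={n:robot.grab_frame(n) for n in('top','scene')}
for n in fs:
    for l in('lid_handle','lid_hinge','tee_grip','press'): print(n,l,[(np.round(d['position'],1),round(d['p'],2)) for d in robot.pinpoint(n,l)][:2])
to(572,446,330,3.07)
c=[cv2.resize(fs['top']['color'][100:280,0:260],None,fx=2.2,fy=2.2,interpolation=2)[:396,:400],cv2.resize(fs['scene']['color'][180:378,250:450],None,fx=2,fy=2,interpolation=2)]
cv2.imwrite('pics/c4.png',np.hstack([c[0],c[1][:396]]))
E
```

```text
top lid_handle [(array([569.9, 447.3, 284.7]), 0.68)]
top lid_hinge [(array([558.2, 290.2,  53. ]), 0.9)]
top tee_grip [(array([618.5, -63.9,  63.8]), 0.77), (array([561.2, 289.9,  55.1]), 0.6)]
top press []
scene lid_handle [(array([567.2, 445.3, 282.3]), 0.81), (array([500.7, 154.7,  36.1]), 0.72)]
scene lid_hinge [(array([558.9, 288.4,  56.2]), 0.64), (array([621.4, -67. ,  63.2]), 0.51)]
scene tee_grip [(array([621.4, -64.5,  62.7]), 0.66)]
scene press [(array([549.4, 171.3,   4.4]), 0.75), (array([760.7,  39.7,   1. ]), 0.3)]
shift units [-0.25   1.417 -0.088] turn z units -0.042 | now [457.9  29.6 305.8] th 3.049 tilt [ 0.003 -0.005 -1.   ] t 34.8 gap 34.3 F [0.  0.5 0.7] grip 0.0
```

View pics/c4.png

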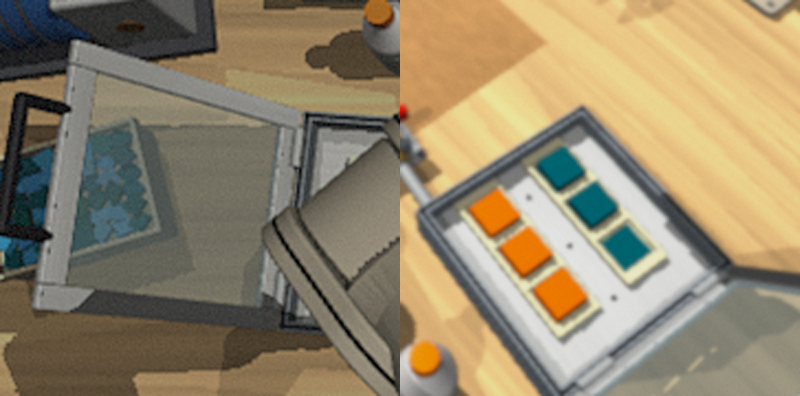

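Five tiles sit flat in their cells: orange at (492,211), (525,252) and (560,294), teal at (560,166) and (593,204). The middle of the handle bar is at (18,170). Now the lid handle.

carry_out(moves=[[-0.2,[-0.03,0.176,-0.01],[0,0,0]],[-0.2,[-0.03,0.176,-0.01],[0,0,0]],[-0.2,[-0.03,0.176,-0.01],[0,0,0]],[-0.2,[-0.03,0.176,-0.01],[0,0,0]],[-0.2,[-0.03,0.176,-0.01],[0,0,0]],[-0.2,[-0.03,0.176,-0.01],[0,0,0]],[-0.2,[-0.03,0.176,-0.01],[0,0,0]],[-0.2,[-0.03,0.176,-0.01],[0,0,0]]])

```text
time: 35.8
tcp_pos: [569.1, 445.1, 327.3]
orientation: [0.047, 0.999, -0.002, -0.002]
contact_force: [1.6, -0.4, 0.5]
finger_gap: 34.3
grasp_force: 0.0
```

carry_out(moves=[[-0.2,[0,0,0],[0,0,-0.04]],[-0.2,[0,0,0],[0,0,0]],[-0.2,[0,0,0],[0,0,0]]])

```text
time: 36.17
tcp_pos: [569.3, 441.9, 327.7]
orientation: [0.037, 0.999, -0.003, -0.001]
contact_force: [0.3, 0.9, 0.1]
finger_gap: 34.0
grasp_force: 0.0
```

```bash
python3 - <<'E'
from h import *
to(568.2,444.6,283,3.07)
f=robot.grab_frame('top'); cv2.imwrite('pics/c5.png',cv2.resize(f['color'][110:250,0:180],None,fx=4,fy=4,interpolation=2))
print(proj(f,[[568.2,444.6,281.6]]))
E
```

```text
shift units [0.004 0.009 0.149] turn z units -0.005 | now [569.3 441.9 327.7] th 3.067 tilt [ 0.002 -0.006 -1.   ] t 36.175 gap 34.0 F [0.3 0.9 0.1] grip 0.0
[[  3.46370661 173.83574194]]
```

View pics/c5.png

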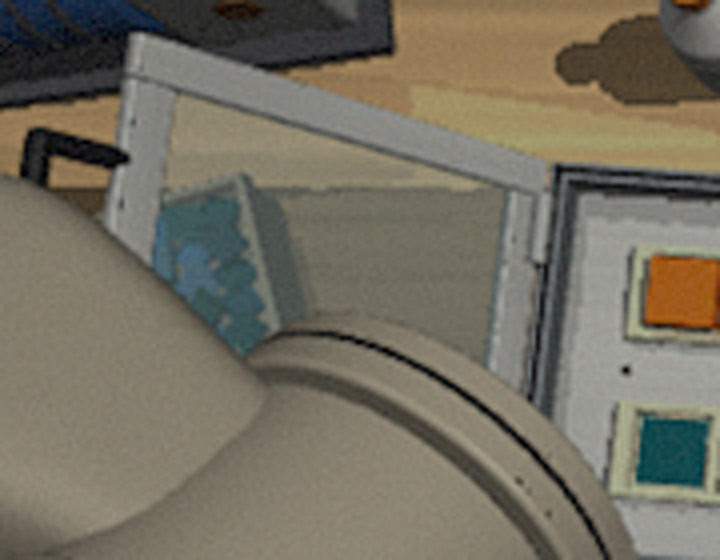

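The arm hides the bar here. I'll measure its line from the first pictures with the arm clear.

```bash
python3 - <<'E'
from h import *
top=cv2.imread('pics/top0.png'); sc=cv2.imread('pics/scene0.png')
ft=robot.grab_frame('top'); fs=robot.grab_frame('scene')
print(cv2.cvtColor(top[150:200:12,0:24],cv2.COLOR_BGR2GRAY))
hd=np.array([.072,.997]); px=np.array([.997,-.072])
for a in (2.05,2.1,2.15,2.175,2.2,2.25):
    s=-274.07*np.cos(a); z=56+274.07*np.sin(a)
    P=[[*(np.array([557,289.2])+s*hd+k*px),z] for k in(-49,0,49)]
    print(a,np.round(P[1]),proj(ft,P).round(1).tolist(),proj(fs,P).round(1).tolist())
cv2.imwrite('pics/c6.png',np.hstack([cv2.resize(top[130:220,0:60],None,fx=6,fy=6,interpolation=2),cv2.resize(sc[340:415,440:525],None,fx=5,fy=7.2,interpolation=2)]))
E
```

```text
[[113 118 118 120 106  60  22  25  45  48  25  14  64 112 126 119 104  96
   95  85  60  31  17   2]
 [128 129 105  60   8  26  34  48  32  18  35  65  62  53  58  61  51  56
   59  57  64  53  58  54]
 [ 54  31  23  31  47  52  39  13  22  16  40  33  42  41  44  37  56  65
   69  68  65  59  65  73]
 [ 24  34  36  36  37  23  14  44  63  64  64  53  62  62  64  54  52  44
   36  33  31  22  73 118]
 [ 28  43  41  14  23  33  44  41  42  40  43  32  31  24  31  45  63  57
   54  57  82 111 139 154]]
2.05 [566. 415. 299.] [[9.6, 200.2], [13.8, 173.0], [17.9, 146.2]] [[500.5, 338.5], [477.6, 359.6], [453.3, 382.1]]
2.1 [567. 427. 293.] [[5.1, 200.3], [9.3, 173.3], [13.5, 146.7]] [[505.6, 347.1], [482.9, 368.5], [458.8, 391.3]]
2.15 [568. 439. 285.] [[1.2, 200.4], [5.4, 173.6], [9.5, 147.3]] [[510.4, 355.7], [487.8, 377.4], [463.8, 400.5]]
2.175 [568. 444. 282.] [[-0.6, 200.5], [3.6, 173.8], [7.7, 147.6]] [[512.6, 360.0], [490.1, 381.8], [466.2, 405.0]]
2.2 [569. 450. 278.] [[-2.3, 200.6], [1.9, 174.1], [6.0, 148.0]] [[514.7, 364.2], [492.3, 386.1], [468.5, 409.4]]
2.25 [569. 461. 269.] [[-5.3, 200.8], [-1.1, 174.6], [3.0, 148.7]] [[518.5, 372.5], [496.4, 394.6], [472.8, 418.1]]
```

View pics/c6.png

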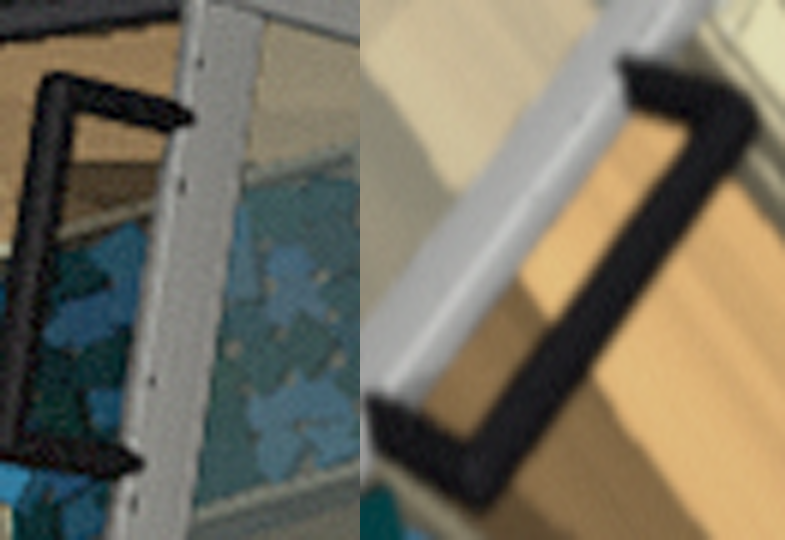

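The bar axis mid is at about (5.4,174) in top and (489,381) in scene. That gives a lid angle near 2.14, with the bar at about (568, 441, 284). Gripping it.

carry_out(moves=[[-0.2,[0.004,0,0.06],[0,0,0]],[-0.2,[0,0,0.06],[0,0,0]],[-0.2,[0,0,0.025],[0,0,0]],[-0.2,[0,0,0],[0,0,0]],[-1,[0,0,0],[0,0,0]],[-1,[0,0,0],[0,0,0]],[-1,[0,0,0],[0,0,0]]])

```text
time: 37.2
tcp_pos: [567.3, 443.6, 284.7]
orientation: [0.036, 0.999, -0.002, -0.001]
contact_force: [-0.9, -0.6, 0.5]
finger_gap: 10.2
grasp_force: 39.0
```

```bash
cat >> h.py <<'E'
def arc(alphas,off=0):
    """print shifts (units) between TCP points on the lid arc, first from the measured pose"""
    from scipy.spatial.transform import Rotation as Ro
    s=robot.read_state(); R=Ro.from_quat(s['orientation']).as_matrix(); p=np.array(s['tcp_pos'])
    for a in alphas:
        r=-274.07*np.cos(a); q=np.array([557+.072*r,289.2+.997*r,56+274.07*np.sin(a)+off])
        print(round(a,3),np.round(R.T@(q-p)/300,3),np.round(q)); p=q
E
python3 - <<'E'
from h import *
to(568,441,284,3.07); arc(np.arange(2.15,1.02,-.075))
E
```

```text
shift units [-0.003 -0.008  0.002] turn z units -0.002 | now [567.3 443.6 284.7] th 3.069 tilt [ 0.002 -0.004 -1.   ] t 37.2 gap 10.2 F [-0.9 -0.6  0.5] grip 39.0
2.15 [-0.003 -0.016 -0.002] [568. 439. 285.]
2.075 [ 0.    -0.059 -0.035] [567. 421. 296.]
2.0 [ 0.    -0.061 -0.031] [565. 403. 305.]
1.925 [ 0.    -0.063 -0.026] [564. 384. 313.]
1.85 [ 0.    -0.065 -0.021] [562. 365. 319.]
1.775 [ 0.    -0.067 -0.016] [561. 345. 324.]
1.7 [ 0.    -0.068 -0.011] [560. 324. 328.]
1.625 [-0.    -0.068 -0.006] [558. 304. 330.]
1.55 [-0.    -0.068 -0.001] [557. 284. 330.]
1.475 [-0.    -0.068  0.004] [555. 263. 329.]
1.4 [-0.    -0.068  0.009] [554. 243. 326.]
1.325 [-0.    -0.067  0.014] [552. 223. 322.]
1.25 [-0.    -0.066  0.019] [551. 203. 316.]
1.175 [-0.    -0.064  0.024] [549. 184. 309.]
1.1 [-0.    -0.062  0.029] [548. 165. 300.]
1.025 [-0.    -0.06   0.034] [547. 147. 290.]
```

carry_out(moves=[[-1,[0,-0.058,-0.036],[0,0,0]],[-1,[0,-0.06,-0.032],[0,0,0]],[-1,[0,-0.063,-0.027],[0,0,0]],[-1,[0,-0.065,-0.023],[0,0,0]],[-1,[0,-0.066,-0.018],[0,0,0]],[-1,[0,-0.067,-0.013],[0,0,0]],[-1,[0,-0.068,-0.008],[0,0,0]],[-1,[0,-0.068,-0.003],[0,0,0]]])

```text
time: 38.2
tcp_pos: [555.9, 289.9, 335.1]
orientation: [0.036, 0.999, -0.0, -0.001]
contact_force: [2.7, 5.6, -0.4]
finger_gap: 10.2
grasp_force: 38.9
```

```bash
python3 - <<'E'
from h import *
f=robot.grab_frame('scene')
cv2.imwrite('pics/c7.png',f['color'][150:,150:])
to(557,289,330,3.07); arc(np.arange(1.5,-.01,-.075),2.)
print(robot.read_state()['torque'])
E
```

```text
shift units [-0.004  0.008  0.017] turn z units -0.006 | now [555.7 286.6 335.2] th 3.067 tilt [ 0.002 -0.005 -1.   ] t 38.25 gap 10.0 F [-2.   0.8  4.9] grip 39.3
1.5 [-0.004 -0.056  0.013] [556. 270. 331.]
1.425 [-0.    -0.068  0.008] [554. 250. 329.]
1.35 [-0.    -0.067  0.013] [553. 229. 325.]
1.275 [-0.    -0.066  0.018] [551. 210. 320.]
1.2 [-0.    -0.065  0.023] [550. 190. 313.]
1.125 [-0.    -0.063  0.028] [548. 171. 305.]
1.05 [-0.    -0.06   0.032] [547. 153. 296.]
0.975 [-0.    -0.058  0.037] [546. 136. 285.]
0.9 [-0.    -0.055  0.041] [545. 119. 273.]
0.825 [-0.    -0.052  0.045] [544. 104. 259.]
0.75 [-0.    -0.048  0.049] [543.  89. 245.]
0.675 [-0.    -0.045  0.052] [542.  76. 229.]
0.6 [-0.    -0.04   0.055] [541.  64. 213.]
0.525 [-0.    -0.036  0.058] [540.  53. 195.]
0.45 [-0.    -0.032  0.061] [539.  43. 177.]
0.375 [-0.    -0.027  0.063] [539.  35. 158.]
0.3 [-0.    -0.022  0.065] [538.  28. 139.]
0.225 [-0.    -0.017  0.066] [538.  23. 119.]
0.15 [-0.    -0.012  0.067] [537.  19.  99.]
0.075 [-0.    -0.007  0.068] [537.  17.  79.]
0.0 [-0.    -0.002  0.068] [537.  16.  58.]
[ 0.31658259  0.43534704 -0.00563285]
```

View pics/c7.png

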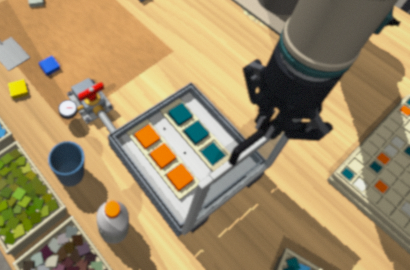

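The lid is upright and following the gripper; the bar is held at (240,155). Continuing along the arc.

carry_out(moves=[[-1,[-0.003,-0.056,0.004],[0,0,0]],[-1,[0,-0.068,0.008],[0,0,0]],[-1,[0,-0.067,0.013],[0,0,0]],[-1,[0,-0.066,0.018],[0,0,0]],[-1,[0,-0.065,0.023],[0,0,0]],[-1,[0,-0.063,0.028],[0,0,0]],[-1,[0,-0.06,0.032],[0,0,0]],[-1,[0,-0.058,0.037],[0,0,0]]])

```text
time: 39.25
tcp_pos: [544.8, 137.5, 285.3]
orientation: [0.036, 0.999, -0.003, -0.002]
contact_force: [-2.0, 0.8, 3.5]
finger_gap: 9.9
grasp_force: 43.4
```

```bash
python3 - <<'E'
from h import *
to(546,136,287,3.07); arc(np.arange(.9,.2,-.075),4.)
E
```

```text
shift units [-0.004 -0.005 -0.006] turn z units -0.002 | now [544.8 137.5 285.3] th 3.069 tilt [ 0.004 -0.006 -1.   ] t 39.25 gap 9.9 F [-2.   0.8  3.5] grip 43.4
0.9 [-0.004 -0.06   0.036] [545. 119. 275.]
0.825 [-0.    -0.052  0.045] [544. 104. 261.]
0.75 [-0.    -0.048  0.049] [543.  89. 247.]
0.675 [-0.    -0.044  0.052] [542.  76. 231.]
0.6 [-0.    -0.04   0.055] [541.  64. 215.]
0.525 [-0.    -0.036  0.058] [540.  53. 197.]
0.45 [-0.    -0.032  0.061] [539.  43. 179.]
0.375 [-0.    -0.027  0.063] [539.  35. 160.]
0.3 [-0.    -0.022  0.065] [538.  28. 141.]
0.225 [-0.    -0.017  0.066] [538.  23. 121.]
```

carry_out(moves=[[-1,[-0.002,-0.057,0.039],[0,0,0]],[-1,[0,-0.052,0.045],[0,0,0]],[-1,[0,-0.048,0.049],[0,0,0]],[-1,[0,-0.044,0.052],[0,0,0]],[-1,[0,-0.04,0.055],[0,0,0]],[-1,[0,-0.036,0.058],[0,0,0]],[-1,[0,-0.032,0.061],[0,0,0]],[-1,[0,0,0],[0,0,0]]])

```text
time: 40.25
tcp_pos: [538.3, 43.7, 175.1]
orientation: [0.037, 0.999, -0.003, -0.004]
contact_force: [-2.7, -1.5, -4.4]
finger_gap: 9.8
grasp_force: 44.1
```

```bash
python3 - <<'E'
from h import *
to(539,43,177,3.07); arc(np.arange(.4,.02,-.05),0.)
E
```

```text
shift units [-0.002 -0.002 -0.006] turn z units -0.003 | now [538.3  43.7 175.1] th 3.068 tilt [ 0.007 -0.007 -1.   ] t 40.25 gap 9.8 F [-2.7 -1.5 -4.4] grip 44.1
0.4 [-0.003 -0.02   0.041] [539.  38. 163.]
0.35 [-0.    -0.016  0.043] [538.  33. 150.]
0.3 [-0.    -0.014  0.043] [538.  28. 137.]
0.25 [-0.    -0.012  0.044] [538.  24. 124.]
0.2 [-0.    -0.01   0.045] [538.  21. 110.]
0.15 [-0.    -0.008  0.045] [537.  19.  97.]
0.1 [-0.    -0.005  0.045] [537.  17.  83.]
0.05 [-0.    -0.003  0.046] [537.  16.  70.]
```

carry_out(moves=[[-1,[-0.002,-0.018,0.041],[0,0,0]],[-1,[0,-0.016,0.043],[0,0,0]],[-1,[0,-0.014,0.043],[0,0,0]],[-1,[0,-0.012,0.044],[0,0,0]],[-1,[0,-0.01,0.045],[0,0,0]],[-1,[0,-0.008,0.04],[0,0,0]],[-1,[0,-0.004,0.025],[0,0,0]],[-1,[0,0,0],[0,0,0]]])

```text
time: 41.25
tcp_pos: [536.6, 19.4, 92.2]
orientation: [0.036, 0.999, -0.004, -0.003]
contact_force: [-4.8, -2.0, -4.1]
finger_gap: 9.7
grasp_force: 45.8
```

carry_out(moves=[[-1,[0,-0.002,0.015],[0,0,0]],[-1,[0,-0.002,0.015],[0,0,0]],[-1,[0,-0.001,0.015],[0,0,0]],[-1,[0,0,0.01],[0,0,0]],[-1,[0,0,0],[0,0,0]]])

```text
time: 41.88
tcp_pos: [536.5, 17.7, 76.1]
orientation: [0.036, 0.999, -0.004, -0.003]
contact_force: [-5.1, -2.1, -2.3]
finger_gap: 10.3
grasp_force: 46.4
```

carry_out(moves=[[-1,[0,-0.001,0.012],[0,0,0]],[-1,[0,0,0.012],[0,0,0]],[-1,[0,0,0.01],[0,0,0]],[-1,[0,0,0],[0,0,0]]])

```text
time: 42.38
tcp_pos: [536.5, 17.1, 65.9]
orientation: [0.036, 0.999, -0.004, -0.003]
contact_force: [-6.0, -3.5, -1.9]
finger_gap: 9.9
grasp_force: 46.7
```

carry_out(moves=[[-1,[0,0,0.01],[0,0,0]],[-1,[0,0,0.005],[0,0,0]],[-1,[0,0,0],[0,0,0]],[-1,[0,0,0],[0,0,0]]])

```text
time: 42.88
tcp_pos: [536.4, 16.9, 61.6]
orientation: [0.036, 0.999, -0.004, -0.003]
contact_force: [-6.0, -2.9, -0.6]
finger_gap: 9.8
grasp_force: 46.9
```

carry_out(moves=[[-1,[0,0,0.008],[0,0,0]],[-1,[0,0,0],[0,0,0]],[-1,[0,0,0.008],[0,0,0]],[-1,[0,0,0],[0,0,0]]])

```text
time: 43.38
tcp_pos: [536.5, 16.8, 59.7]
orientation: [0.036, 0.999, -0.006, -0.002]
contact_force: [-13.1, -5.5, 26.7]
finger_gap: 10.0
grasp_force: 49.9
```

```bash
python3 - <<'E'
from h import *
f=robot.grab_frame('scene')
cv2.imwrite('pics/c8.png',cv2.resize(f['color'][200:400,200:460],None,fx=3,fy=3,interpolation=2)); to(537.3,16,62,3.07)
E
```

```text
shift units [-0.003 -0.003 -0.008] turn z units -0.002 | now [536.5  16.9  59.7] th 3.069 tilt [ 0.004 -0.011 -1.   ] t 43.425 gap 10.0 F [-11.9  -5.4  26.3] grip 49.9
```

View pics/c8.png

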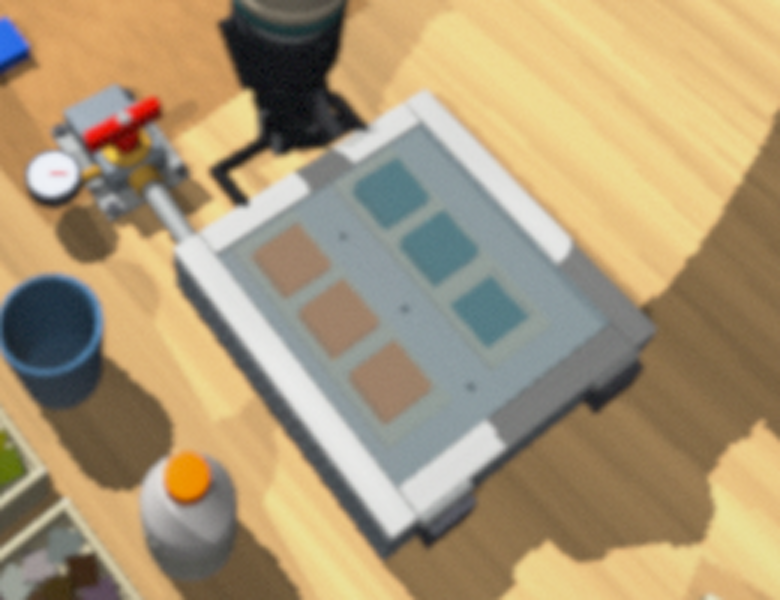

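The lid lies flush on the rim, with 27 N of upward reaction. I'll ease off, release the bar and lift away.

carry_out(moves=[[-1,[0,0,-0.008],[0,0,0]],[-1,[0,0,0],[0,0,0]],[-0.4,[0,0,0],[0,0,0]],[-0.4,[0,0,0],[0,0,0]],[-0.4,[0,0,-0.05],[0,0,0]],[-0.4,[0,0,-0.15],[0,0,0]],[-0.4,[0,0,-0.15],[0,0,0]],[-0.4,[0,0,0],[0,0,0]]])

```text
time: 44.42
tcp_pos: [540.9, 20.8, 168.9]
orientation: [0.036, 0.999, -0.001, 0.002]
contact_force: [0.1, 0.2, -1.1]
finger_gap: 25.8
grasp_force: 0.0
```

```bash
python3 - <<'E'
from h import *
fs={n:robot.grab_frame(n) for n in('top','scene')}
for n in fs:
    f=fs[n]
    for l in('lid_handle','tee_grip'): print(n,l,[(np.round(d['position'],1),round(d['p'],2)) for d in robot.pinpoint(n,l)][:2])
    m=mask(f,'red')|mask(f,'red2'); u=proj(f,[[619,-63,74]])[0]
    yy,xx=np.nonzero(m); k=np.hypot(xx-u[0],yy-u[1])<28
    r=cv2.minAreaRect(np.stack([xx,yy],1)[k].astype(np.float32)); b=cv2.boxPoints(r)
    B=np.array([unproj(f,q,74)[:2] for q in b]); print('box',B.round(1).tolist(),B.mean(0).round(1))
    cv2.imwrite(f'pics/v_{n}.png',cv2.resize(f['color'][int(u[1])-33:int(u[1])+33,int(u[0])-33:int(u[0])+33],(400,400),interpolation=2))
cv2.imwrite('pics/c9.png',np.hstack([cv2.imread('pics/v_top.png'),cv2.imread('pics/v_scene.png')]))
to(619,-64,150,1.5)
E
```

```text
top lid_handle []
top tee_grip [(array([621.3, -59.6,  61.9]), 0.64), (array([753.6,  36.4,   4.4]), 0.3)]
box [[651.9, -60.4], [652.0, -71.8], [623.9, -71.9], [623.9, -60.5]] [637.9 -66.1]
scene lid_handle [(array([536.4,  19. ,  60.9]), 0.7)]
scene tee_grip [(array([619. , -64.4,  64.8]), 0.56)]
box [[652.6, -68.1], [591.5, -62.8], [598.2, -33.5], [658.2, -39.3]] [625.1 -50.9]
shift units [-0.291 -0.257  0.046] turn z units 3.139 | now [537.7  19.2 163.7] th 3.07 tilt [ 0.005 -0.005 -1.   ] t 44.725 gap 25.9 F [-0.   0.5 -0.4] grip 0.0
```

View pics/c9.png

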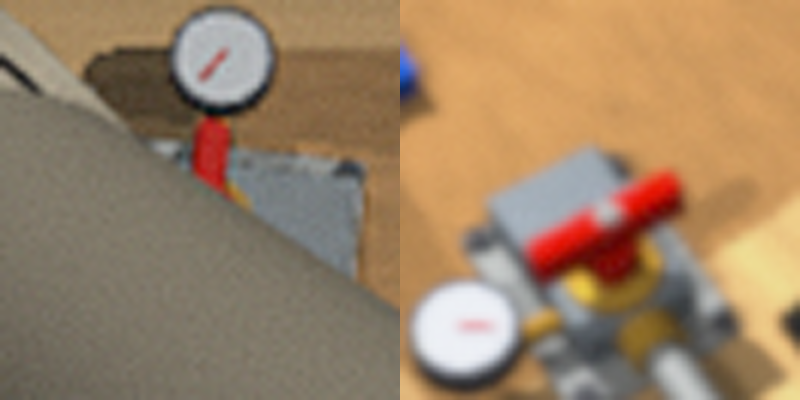

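The lid is shut with its handle at z ≈ 61. The T-bar lies almost along x, with its cap at (610,210) in the scene crop. I'll unwind the wrist to about -0.09 over the valve so that the full 3.6 rad fits in one turn.

carry_out(moves=[[-0.2,[-0.146,-0.128,0.01],[0,0,0]],[-0.2,[-0.146,-0.128,0.01],[0,0,0]],[-0.2,[0,0,0],[0,0,0.35]],[-0.2,[0,0,0],[0,0,0.35]],[-0.2,[0,0,0],[0,0,0.35]],[-0.2,[0,0,0],[0,0,0.35]],[-0.2,[0,0,0],[0,0,0.35]],[-0.2,[0,0,0],[0,0,0.35]]])

```text
time: 45.72
tcp_pos: [619.5, -63.4, 157.6]
orientation: [0.534, 0.845, -0.003, -0.001]
contact_force: [0.8, 0.6, 0.3]
finger_gap: 34.0
grasp_force: 0.0
```

carry_out(moves=[[-0.2,[0,0,0],[0,0,0.35]],[-0.2,[0,0,0],[0,0,0.35]],[-0.2,[0,0,0],[0,0,0.35]],[-0.2,[0,0,0],[0,0,0.35]],[-0.2,[0,0,0],[0,0,0.35]],[-0.2,[0,0,0],[0,0,0.35]],[-0.2,[0,0,0],[0,0,0.35]],[-0.2,[0,0,0],[0,0,0.35]]])

```text
time: 46.72
tcp_pos: [619.5, -63.3, 157.6]
orientation: [0.953, 0.302, -0.003, 0.001]
contact_force: [0.1, -1.5, 1.0]
finger_gap: 34.1
grasp_force: 0.0
```

carry_out(moves=[[-0.2,[0,0,0],[0,0,0.35]],[-0.2,[0,0,0],[0,0,0.35]],[-0.2,[0,0,0],[0,0,0]],[-0.2,[0,0,0],[0,0,0]]])

```text
time: 47.22
tcp_pos: [619.8, -63.3, 158.1]
orientation: [0.991, 0.136, -0.002, 0.002]
contact_force: [0.1, -0.2, -0.3]
finger_gap: 34.0
grasp_force: 0.0
```

```bash
python3 - <<'E'
from h import *
to(619.5,-63.5,64,-.09); print(np.round(robot.read_state()['joints'],2))
f=robot.grab_frame('scene')
# red bar ends in scene: extreme points of the mask along its long axis, top face mid
img=cv2.imread('pics/v_scene.png'); u=proj(f,[[619,-63,74]])[0].astype(int)
for q in ((610,210),): print(unproj(f,(u[0]-33+(q[0]-400+.5)*66/400-.5,u[1]-33+(q[1]+.5)*66/400-.5),74).round(1))
# top0 fit
t=robot.grab_frame('top'); t['color']=cv2.imread('pics/top0.png'); h=cv2.cvtColor(t['color'],cv2.COLOR_BGR2HSV)
E
```

```text
shift units [ 0.001 -0.     0.314] turn z units 0.725 | now [619.8 -63.3 158.1] th 0.273 tilt [-0.005  0.003 -1.   ] t 47.225 gap 34.0 F [ 0.1 -0.2 -0.3] grip 0.0
[ 0.21  0.69 -0.26  1.67  0.23  0.82 -1.45]
[618.6 -61.6  74. ]
```

carry_out(moves=[[-0.2,[0,0,0],[0,0,0.25]],[-0.2,[0,0,0.1],[0,0,0.25]],[-0.2,[0,0,0.1],[0,0,0.23]],[-0.2,[0,0,0],[0,0,0]],[-0.2,[0,0,0],[0,0,0]]])

```text
time: 47.95
tcp_pos: [620.6, -63.7, 99.5]
orientation: [0.999, -0.047, -0.001, 0.002]
contact_force: [0.1, -0.5, 0.5]
finger_gap: 34.6
grasp_force: 0.0
```

```bash
python3 - <<'E'
from h import *
to(619.2,-62.8,64,-.09)
f=robot.grab_frame('scene'); u=proj(f,[[619,-63,80]])[0].astype(int)
cv2.imwrite('pics/c10.png',cv2.resize(f['color'][u[1]-45:u[1]+35,u[0]-40:u[0]+40],(480,480),interpolation=2))
E
```

```text
shift units [-0.005 -0.003  0.118] turn z units -0.007 | now [620.6 -63.7  99.5] th -0.093 tilt [-0.002  0.004 -1.   ] t 47.95 gap 34.6 F [ 0.1 -0.5  0.5] grip 0.0
```

View pics/c10.png

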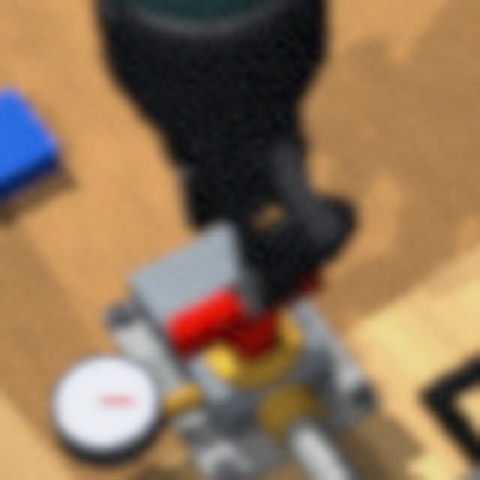

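The fingers hang straight above the T-bar (bar at about (245,305)). Descending and gripping with 100 N.

carry_out(moves=[[-0.2,[-0.004,-0.002,0.06],[0,0,0]],[-0.2,[0,0,0.04],[0,0,0]],[-0.2,[0,0,0.018],[0,0,0]],[-0.2,[0,0,0],[0,0,0]],[-1,[0,0,0],[0,0,0]],[-1,[0,0,0],[0,0,0]],[-1,[0,0,0],[0,0,0]],[-1,[0,0,0],[0,0,0]]], newtons=100)

```text
time: 49.0
tcp_pos: [619.2, -62.2, 64.7]
orientation: [0.999, -0.047, -0.001, 0.002]
contact_force: [-1.6, 1.6, 5.3]
finger_gap: 11.6
grasp_force: 104.0
```

```bash
python3 - <<'E'
from h import *
to(619.2,-62.8,64,-.09); print(robot.read_state()['torque'])
E
```

```text
shift units [0.    0.002 0.002] turn z units -0.01 | now [619.2 -62.2  64.7] th -0.095 tilt [-0.001  0.004 -1.   ] t 49.0 gap 11.6 F [-1.6  1.6  5.3] grip 104.0
[0.34932401 0.37774647 0.00316073]
```

carry_out(moves=[[-1,[0,0,0],[0,0,-0.35]],[-1,[0,0,0],[0,0,-0.35]],[-1,[0,0,0],[0,0,-0.35]],[-1,[0,0,0],[0,0,0]],[-1,[0,0,0],[0,0,0]]])

```text
time: 49.62
tcp_pos: [619.4, -63.2, 64.7]
orientation: [0.977, 0.213, -0.001, 0.002]
contact_force: [-0.2, 0.8, 5.4]
finger_gap: 11.4
grasp_force: 104.0
```

```bash
python3 - <<'E'
from h import *
to(619.2,-62.2,64,.43); print(robot.read_state()['torque'])
E
```

```text
shift units [ 0.001 -0.003  0.002] turn z units -0.002 | now [619.4 -63.2  64.7] th 0.429 tilt [-0.003  0.004 -1.   ] t 49.625 gap 11.4 F [-0.2  0.8  5.4] grip 104.0
[0.02586373 0.16714883 0.03997114]
```

It broke loose, 0.52 rad so far. Turning on.

carry_out(moves=[[-1,[0,0,0],[0,0,-0.33]],[-1,[0,0,0],[0,0,-0.33]],[-1,[0,0,0],[0,0,-0.33]],[-1,[0,0,0],[0,0,-0.33]],[-1,[0,0,0],[0,0,-0.33]],[-1,[0,0,0],[0,0,-0.33]],[-1,[0,0,0],[0,0,0]],[-1,[0,0,0],[0,0,0]]], newtons=60)

```text
time: 50.62
tcp_pos: [621.0, -64.4, 64.7]
orientation: [0.76, 0.65, -0.001, 0.003]
contact_force: [3.0, -1.6, 4.7]
finger_gap: 11.6
grasp_force: 103.9
```

carry_out(moves=[[-1,[0,0,0],[0,0,-0.33]],[-1,[0,0,0],[0,0,-0.33]],[-1,[0,0,0],[0,0,-0.33]],[-1,[0,0,0],[0,0,-0.33]],[-1,[0,0,0],[0,0,-0.33]],[-1,[0,0,0],[0,0,-0.33]],[-1,[0,0,0],[0,0,0]],[-1,[0,0,0],[0,0,0]]])

```text
time: 51.62
tcp_pos: [622.9, -63.6, 64.8]
orientation: [0.36, 0.933, -0.001, 0.003]
contact_force: [7.2, -1.5, 2.3]
finger_gap: 11.6
grasp_force: 102.7
```

```bash
python3 - <<'E'
from h import *
to(619.2,-62.2,64,3.51-np.pi); s=robot.read_state(); print(s['torque'],np.round(s['joints'],2))
E
```

```text
shift units [ 0.012 -0.005  0.002] turn z units -2.21 | now [622.9 -63.6  64.8] th 2.405 tilt [-0.007  0.    -1.   ] t 51.625 gap 11.6 F [ 7.2 -1.5  2.3] grip 102.7
[-0.17681348 -1.822878    0.00868736] [ 0.5   0.94 -0.77  1.71  0.85  0.86  0.17]
```

carry_out(moves=[[-1,[0,0,0],[0,0,-0.33]],[-1,[0,0,0],[0,0,-0.33]],[-1,[0,0,0],[0,0,-0.33]],[-1,[0,0,0],[0,0,-0.33]],[-1,[0,0,0],[0,0,-0.33]],[-1,[0,0,0],[0,0,-0.3]],[-1,[0,0,0],[0,0,-0.2]],[-1,[0,0,0],[0,0,0]]])

```text
time: 52.62
tcp_pos: [623.2, -61.5, 64.7]
orientation: [-0.169, 0.986, -0.001, 0.003]
contact_force: [9.1, 1.5, 0.0]
finger_gap: 11.5
grasp_force: 102.1
```

```bash
python3 - <<'E'
from h import *
to(619.2,-62.2,64,3.51-np.pi); s=robot.read_state(); print(s['torque'],np.round(s['joints'],2))
E
```

```text
shift units [0.013 0.002 0.002] turn z units -0.056 | now [623.2 -61.5  64.7] th -2.801 tilt [-0.005 -0.003 -1.   ] t 52.625 gap 11.5 F [9.1 1.5 0. ] grip 102.1
[ 0.48601373 -2.00379048  0.04024158] [ 0.59  1.03 -0.99  1.71  1.03  1.01  1.12]
```

carry_out(moves=[[-1,[0,0,0],[0,0,-0.1]],[-1,[0,0,0],[0,0,-0.1]],[-1,[0,0,0],[0,0,0]],[-1,[0,0,0],[0,0,0]]])

```text
time: 53.12
tcp_pos: [623.1, -61.5, 64.8]
orientation: [-0.214, 0.977, -0.0, 0.002]
contact_force: [9.2, 2.2, 0.6]
finger_gap: 11.8
grasp_force: 114.7
```

```bash
python3 - <<'E'
from h import *
to(619.2,-62.2,64,3.51-np.pi); s=robot.read_state(); print(s['torque'],np.round(s['joints'],2))
E
```

```text
shift units [0.013 0.003 0.003] turn z units 0.126 | now [623.1 -61.5  64.8] th -2.71 tilt [-0.005 -0.001 -1.   ] t 53.125 gap 11.8 F [9.2 2.2 0.6] grip 114.7
[ 0.71542304 -1.87233736 -2.25060557] [ 0.6   1.04 -1.01  1.7   1.03  1.02  1.21]
```

The stop is reached: 2.25 N m of reaction at about 3.6 rad. Opening and lifting straight off.

carry_out(moves=[[-0.2,[0,0,0],[0,0,0]],[-0.2,[0,0,0],[0,0,0]],[-0.2,[0,0,0],[0,0,0]],[-0.2,[0,0,-0.05],[0,0,0]],[-0.2,[0,0,-0.15],[0,0,0]],[-0.2,[0,0,-0.19],[0,0,0]],[-0.2,[0,0,-0.19],[0,0,0]],[-0.2,[0,0,0],[0,0,0]]])

```text
time: 54.12
tcp_pos: [621.5, -60.7, 243.4]
orientation: [-0.22, 0.976, -0.002, 0.003]
contact_force: [-0.6, -0.2, -1.1]
finger_gap: 34.0
grasp_force: 0.0
```

```bash
python3 - <<'E'
from h import *
to(450,-150,260,0.5)
f=robot.grab_frame('scene'); m=mask(f,'red')|mask(f,'red2')
u=proj(f,[[619,-63,74]])[0]; yy,xx=np.nonzero(m); k=np.hypot(xx-u[0],yy-u[1])<30; print(k.sum())
cv2.imwrite('pics/c11.png',np.hstack([cv2.resize(f['color'][int(u[1])-33:int(u[1])+33,int(u[0])-33:int(u[0])+33],(400,400),interpolation=2),cv2.resize(f['color'][200:400,220:420],(400,400),interpolation=2)]))
for a in(3.3,3.4,3.5,3.6): 
  t=a-.09; print(a,[(400/66*(proj(f,[[619.5+r*np.cos(t),-63+r*np.sin(t),74]])[0]-np.floor(u)+33)).round() for r in(-32,32)])
E
```

```text
shift units [ 0.644 -0.024 -0.058] turn z units -0.114 | now [621.5 -60.7 243.4] th -2.699 tilt [-0.004 -0.006 -1.   ] t 54.125 gap 34.0 F [-0.6 -0.2 -1.1] grip 0.0
156
3.3 [array([136., 258.]), array([268., 157.])]
3.4 [array([142., 263.]), array([262., 152.])]
3.5 [array([149., 267.]), array([256., 147.])]
3.6 [array([156., 272.]), array([249., 144.])]
```

View pics/c11.png

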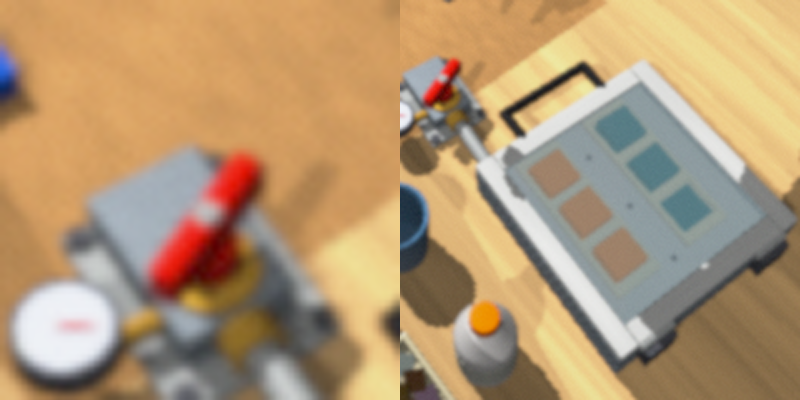

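The bar ends are at about (165,275) and (248,165), which matches the 3.6 rad model, so the valve is at its stop. The lid is flat and the tiles are in place under the pane.

```bash
python3 -c "
from bench import robot
print(robot.hand_in())"
```

```text
the job is handed in; nothing more can be done
None
```

I laid all five loose tiles (two teal, three orange) in cells of their own colour, shut the lid on the rim, turned the T-handle to its open stop, and handed the job in at about 54 s; the hand-in gave no verdict.

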